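# Clear the plugged sample-tube sleeves and wipe down the plate

### The arm

A 6-joint arm with a two-finger parallel gripper is mounted at the origin on the work surface. World frame = base frame: x ahead of the robot, y to its left, z up, the work surface at z = 0. Lengths are in mm, angles in rad, forces in N, time in s.
With the tool pointing down it reaches from about 250 to 850 mm from the base axis. Payload 12.5 kg.
Tool frame: the origin (TCP) lies between the finger pads; the fingertips stand 19 mm ahead of it and the grasp point (between the pads) is the TCP; y points along the fingers, z is the direction in which the jaws open and shut, and the axes are right-handed (so a half turn about y gives the same grasp; the last joint's range is limited). The gripper opens to 93 mm and grips with 3 to 60 N. Pads are 15 mm wide; open, the fingers measure 128 mm over their backs; the gripper's body (75 mm by 188 mm) begins 65 mm behind the grasp point.
Start: joints at [1.18, 0.351, 1.652, -0, 1.139, -0.085], TCP at [165.549, 524.479, 237.633] pointing down, gripper open.
Joint ranges: [-2.75, 2.75], [-0.79, 2.1], [0.01, 2.65], [-1.57, 4.71], [0.07, 3.14], [-2.87, 2.87]. Speed limits (rad/s): [2.22, 2.22, 2.79, 3.14, 3.14, 3.14].

### API

Orientations are given as a unit quaternion [x, y, z, w].
In Python, from workcell import readout, imaging, job gives the robot as it stands.
- The arm moves only by the tool step_arm, never from a script. Its argument "moves" is a list of rows, each a list of 7 numbers: the finger opening in cm, from 0 to 9.3, then the shift along the tool's x, y, z in cm, then the turn, a rotation vector about the tool's x, y, z in rad. In form: [[fingers, x, y, z, wx, wy, wz], ...]. A call has 1 to 12 rows; each row shifts and turns the pose as measured when the row begins, along the tool's axes as they then stand; what a row does not reach is not made up. A row lasts 1/12 s, in which the tool goes at most 41.7 mm and 7.16 degrees, less where a joint would pass 70% of its speed; a pose out of reach is approached as far as the arm can. A call with a gripper value outside its range is refused whole. The fingers move at their own pace and stop on an object; the grip force is fixed at half the most. Time passes only in rows, so rows that do not move let the fingers close. It gives the time, the measured TCP pose, the force and the opening at its end, in the units of the state.
- readout.observe(): the state, without advancing time (a new reading comes with each control period).
- imaging.get_image(name): name is "side" or "top" or "wrist"; returns a dict with "color" (400x640x3 uint8, red, green, blue), "depth" (400x640 float32, mm along the optical axis (not along the pixel's ray), 0 where there is no reading), "fx", "fy", "cx", "cy" (pixels), "extrinsics" (4x4, takes a point from world to camera coordinates). Camera axes: x right, y down, z forward; pixel columns grow to the right and rows downward; lengths in mm; the calibration is good to about 2 mm. The wrist camera is an equidistant fisheye: a pixel r from the principal point sees the ray r / f radians off the axis. A picture is of the moment at which its call begins.
- job.close_job(): hands the job in, once; it reports no verdict.
Trained networks look in the newest picture that a camera, given by its name, has taken for a name from the list of things; names that differ only in an ending like _2 or _b are one class to them, and where a whole thing is asked for, a point or a joint stands for the part that bears it (a point fixed in the world has none). Each returns a list of dicts, best first, with "score" (0 to 1); they miss things now and then, are a little off and sometimes report something else, mostly with a low value. They report only what shows in the picture. A call takes as long as a camera call. They do not tell look-alikes from the thing itself.
- imaging.recognise(camera, label): "extent" ([left, top, right, bottom] in pixels, round what is visible of it).
- imaging.outline_of(camera, label): "pixels" (400x640 bool, what is visible of it) and "extent" ([left, top, right, bottom] in pixels, round what is visible of it).
- imaging.tip_of(camera, label): "centre" ([column, row] in pixels: a listed point, or the origin of a listed thing).
The state is a dict: "clock": time; "qpos": joint angles; "qvel": joint speeds; "tau": joint torques, N m; "tool_pos": TCP position; "tcp_rot": TCP orientation; "ft_force": force on the tool from outside, world axes, zero at the start; "moment": the same for the moment, N m; "opening": finger opening in mm.
Only numpy, scipy, OpenCV 4.12 (cv2) and the standard library are available. Lean on these libraries where they do the work, as an engineer would, in place of code of your own. Each camera call takes 0.05 s, during which the arm holds its last target. There are 200 camera calls.

### The job

Some of the three sleeves of the clearing station are plugged by a black rubber stopper: pushing from the entry side with the push rod, drive every stopper out of its sleeve onto the steel plate. Then use the scraper block to wipe the stoppers and all the loose purple chips along the plate and over its far edge into the waste trough; sweep them, do not pick them up. Finally lay the push rod and the scraper flat on the black tool mat, not on top of each other, and leave the jar, the notebook and the white bottle where they are.

Things in the scene. Friction and masses are not known exactly. Their poses are not given: they have to be found in the camera images.
- station: White fixed station, 166 (x) by 322 mm (y), origin on the bench under the middle of the sleeves' exits, z up. Along +y: bank of three level aluminium sleeves (y -60 to 0, bank top 95 mm high with clips); bare steel plate (y 0 to 170, 156 wide, top 50 mm above the bench, 16 mm side rims, far end open); sunken waste trough (y 170 to 256, outer wall 45 mm high).
- plate_edge (a point): Middle of the plate's far edge, over which things drop into the trough; in the plate's surface, 50 mm above the bench. Axes as the station.
- trough_mid (a point): Middle of the waste trough's floor (4 mm above the bench; inside 156 mm by 86 mm). Axes as the station.
- mat: Flat black rubber tool mat, fixed on the bench, 250 mm (its x) by 260 mm (its y), 2 mm thick; origin at the centre of its underside, z up.
- rod_grip (a point): Push rod, 120 g, straight, 210 mm long: square grey handle 20 x 20 x 60 mm, thin 10 mm steel shaft, round steel head 20 mm across, 14 mm long. Point: centre of the handle; its +y runs along the rod to the head, whose end face is 180 mm away (150 mm past the handle's front). Starts lying level on the mat, axis 12 mm above the bench; any side may be up.
- rod_tip (a point): Centre of the flat end face of the push rod's head.
- scraper_center (a point): Centre of the scraper block, a white square bar 100 mm long (its x) and 36 x 36 mm in section with two narrow steel bands, 160 g. All four long sides are alike. It starts lying on the mat, centre 20 mm above the bench.
- sleeve0_in (a point): Centre of the entry mouth of the sleeve at the station's x = -48 mm. Bore 30 mm, 60 mm long, level along the station's +y, axis 70 mm above the bench (20 above the plate); a 12 mm slot along its top shows whether a stopper is inside. A sprung steel clip half-way along presses down on what is in the bore (about 4 N) and may drop to 8 mm above the axis.
- sleeve0_out (a point): Centre of the exit mouth of the same sleeve (at the plate). Axes as the station.
- slug0: Black rubber stopper, a cylinder 25 mm in diameter and 30 mm long, 25 g (origin at its centre, its y is its axis), held by the clip inside the sleeve at the station's x = -48 mm; may be absent, the sleeve is then empty. It takes a push of a few newtons, under 12 N, to move it.
- sleeve1_in (a point): Centre of the entry mouth of the sleeve in the middle. Bore 30 mm, 60 mm long, level along the station's +y, axis 70 mm above the bench (20 above the plate); a 12 mm slot along its top shows whether a stopper is inside. A sprung steel clip half-way along presses down on what is in the bore (about 4 N) and may drop to 8 mm above the axis.
- sleeve1_out (a point): Centre of the exit mouth of the same sleeve (at the plate). Axes as the station.
- slug1: Black rubber stopper, a cylinder 25 mm in diameter and 30 mm long, 25 g (origin at its centre, its y is its axis), held by the clip inside the sleeve in the middle; may be absent, the sleeve is then empty. It takes a push of a few newtons, under 12 N, to move it.
- sleeve2_in (a point): Centre of the entry mouth of the sleeve at the station's x = +48 mm. Bore 30 mm, 60 mm long, level along the station's +y, axis 70 mm above the bench (20 above the plate); a 12 mm slot along its top shows whether a stopper is inside. A sprung steel clip half-way along presses down on what is in the bore (about 4 N) and may drop to 8 mm above the axis.
- sleeve2_out (a point): Centre of the exit mouth of the same sleeve (at the plate). Axes as the station.
- slug2: Black rubber stopper, a cylinder 25 mm in diameter and 30 mm long, 25 g (origin at its centre, its y is its axis), held by the clip inside the sleeve at the station's x = +48 mm; may be absent, the sleeve is then empty. It takes a push of a few newtons, under 12 N, to move it.
- chip0: Loose flat chip of a broken purple tube cap, about 12 to 20 mm across and 6 mm thick, 12 g, lying on the plate (origin at its centre); may be absent.
- chip1: Loose flat chip of a broken purple tube cap, about 12 to 20 mm across and 6 mm thick, 12 g, lying on the plate (origin at its centre); may be absent.
- chip2: Loose flat chip of a broken purple tube cap, about 12 to 20 mm across and 6 mm thick, 12 g, lying on the plate (origin at its centre); may be absent.
- chip3: Loose flat chip of a broken purple tube cap, about 12 to 20 mm across and 6 mm thick, 12 g, lying on the plate (origin at its centre); may be absent.
- chip4: Loose flat chip of a broken purple tube cap, about 12 to 20 mm across and 6 mm thick, 12 g, lying on the plate (origin at its centre); may be absent.
- jar: Bystander: small clear jar with a white lid, 54 mm across, 65 mm high; origin under it.
- notebook: Bystander: closed black notebook 150 x 105 x 16 mm; origin under it.
- flask: Bystander: white plastic bottle with a blue cap, 60 mm across, 130 mm high; origin under it.
There are look-alikes about, which are no part of the job. Leave any yellow look-alike of the part that bears scraper_center alone.

How it is judged (in metres and radians):
On the way, in this order (a step that is already met when the one before it is completed fails the run):
1. every stopper is out of its sleeve, on the exit side (y of each of slug0, slug1, slug2 in the frame of station above 0.016 m), for 0.2 s.
2. the scraper block is down on the plate (x of scraper_center in the frame of station between -0.08 and 0.08 m and y of scraper_center in the frame of station between 0 and 0.16 m and height (world z) of scraper_center below 0.082 m), for 0.2 s.
3. all stoppers and chips are in the waste trough (y of slug0 in the frame of station between 0.168 and 0.262 m and x of slug0 in the frame of station between -0.084 and 0.084 m and height (world z) of each of slug0, slug1, slug2, chip0, chip1, chip2, chip3, chip4 below 0.045 m and y of slug1 in the frame of station between 0.168 and 0.262 m and x of slug1 in the frame of station between -0.084 and 0.084 m and y of slug2 in the frame of station between 0.168 and 0.262 m and x of slug2 in the frame of station between -0.084 and 0.084 m and y of chip0 in the frame of station between 0.168 and 0.262 m and x of chip0 in the frame of station between -0.084 and 0.084 m and y of chip1 in the frame of station between 0.168 and 0.262 m and x of chip1 in the frame of station between -0.084 and 0.084 m and y of chip2 in the frame of station between 0.168 and 0.262 m and x of chip2 in the frame of station between -0.084 and 0.084 m and y of chip3 in the frame of station between 0.168 and 0.262 m and x of chip3 in the frame of station between -0.084 and 0.084 m and y of chip4 in the frame of station between 0.168 and 0.262 m and x of chip4 in the frame of station between -0.084 and 0.084 m), for 0.2 s.
At the end, for the whole second after the job is handed in: Every stopper and chip is in the waste trough, its centre under 45 mm above the bench; the rod (handle centre, end face) and the scraper centre are within the mat's outline (10 mm over allowed), flat: rod under 30 mm, scraper centre under 35 mm high; all released and at rest (all of step 3 and x of rod_grip in the frame of mat between -0.135 and 0.135 m and y of rod_grip in the frame of mat between -0.14 and 0.14 m and x of rod_tip in the frame of mat between -0.135 and 0.135 m and y of rod_tip in the frame of mat between -0.14 and 0.14 m and x of scraper_center in the frame of mat between -0.135 and 0.135 m and y of scraper_center in the frame of mat between -0.14 and 0.14 m and height (world z) of each of rod_grip, rod_tip below 0.03 m and height (world z) of scraper_center below 0.035 m and linear speed of each of rod, scraper, slug0, slug1, slug2, chip0, chip1, chip2, chip3, chip4 below 0.02 m/s); the robot touches nothing.
It fails at once if a stopper or a chip is picked up (centre more than 60 mm above the plate) (height (world z) of any of slug0, slug1, slug2, chip0, chip1, chip2, chip3, chip4 above 0.11 m).
It fails at once if the jar, notebook or white bottle is disturbed (moved over 30 mm) (distance of any of jar, notebook, flask from where it was at the start of the episode above 0.03 m).
Of slug0, slug1, slug2 only 2 to 3 are there at a start; the rules pass over those that are not, and their reading is None.
Of chip0, chip1, chip2, chip3, chip4 only 3 to 5 are there at a start; the rules pass over those that are not, and their reading is None.
At some moment in a run one of rod, scraper may be knocked a few centimetres aside while the robot is not near it.
Once in a run the grip may slacken for a moment while it holds something.
It also fails if it takes over 208 s, if anything falls off the work surface, if the arm or the gripper's body presses on something with over 40 N, if the wrist force passes 120 N, or if a joint passes its speed limit or range.

## Working session

There is one attempt and no reset: what is moved stays moved. The work goes in short steps, Python scripts to look and compute and a tool call to move; the robot and the scene stay as the last step left them, time stands still between calls to the robot, and variables do not carry over. Pictures are saved under pics/ and viewed, about 12 in all and at most 16, crops included, and the job is handed in when it is done.

Besides the shell and the picture viewer there is one more tool, called after "Emit:" as name([rows], argument=value, ...), one row to a line, values as JSON. step_arm: Moves the arm, as the interface text tells. Its arguments: {"type":"object","properties":{"moves":{"type":"array","items":{"type":"array","items":{"type":"number"}}}},"required":["moves"]}

```bash
ls; mkdir -p pics; cat > h.py <<'E'
import numpy as np, cv2
from scipy.spatial.transform import Rotation as R
from workcell import readout, imaging, job
def px2w(im,u,v,z=None,d=None):
    E=np.linalg.inv(im["extrinsics"]); r=np.array([(u-im["cx"])/im["fx"],(v-im["cy"])/im["fy"],1.0])
    o=E[:3,3]; w=E[:3,:3]@r
    if z is not None: return o+w*(z-o[2])/w[2]
    if d is None: d=im["depth"][int(round(v)),int(round(u))]
    return o+w*d
def w2px(im,p):
    c=im["extrinsics"]@np.append(p,1); return np.array([im["fx"]*c[0]/c[2]+im["cx"],im["fy"]*c[1]/c[2]+im["cy"]])
def save(im,name,crop=None,s=1):
    c=im["color"][:,:,::-1]
    if crop: c=c[crop[1]:crop[3],crop[0]:crop[2]]
    cv2.imwrite("pics/"+name,cv2.resize(c,None,fx=s,fy=s,interpolation=cv2.INTER_CUBIC))
E
python3 - <<'E'
from h import *
s=readout.observe(); print(s)
print(R.from_quat(s["tcp_rot"]).as_matrix().round(3))
for n in("top","side"):
    im=imaging.get_image(n); save(im,n+"0.png",s=1.25)
    E=np.linalg.inv(im["extrinsics"]); print(n,E.round(2).tolist(),im["fx"],im["cx"],im["cy"])
    for l in ["station","mat","rod_grip","rod_tip","scraper_center","sleeve0_in","sleeve1_in","sleeve2_in","sleeve0_out","sleeve2_out","plate_edge","trough_mid","slug0","chip0","jar","notebook","flask"]:
        t=imaging.tip_of(n,l)
        print(l,[(round(x["score"],2),np.round(x["centre"]).tolist(),px2w(im,*np.clip(x["centre"],0,[639,399])).round().tolist()) for x in t[:6]])
E
```

```text
pics
{'clock': 0.0, 'qpos': array([ 1.18037890e+00,  3.51247252e-01,  1.65242041e+00, -1.98147901e-05,
        1.13912144e+00, -8.46138140e-02]), 'qvel': array([ 0.00016247,  0.00034513, -0.00207639, -0.00060111,  0.00120985,
        0.00065783]), 'tau': array([ 3.18003164e-03, -4.97300792e+01, -2.85276818e+01,  6.99661975e-02,
        2.55174102e-02, -1.36519961e-04]), 'tool_pos': array([165.44491919, 524.18278925, 237.09679022]), 'tcp_rot': array([ 0.69927011, -0.10778754,  0.10760085, -0.69844485]), 'ft_force': array([ 0.23667381, -0.0469393 , -0.2129229 ]), 'moment': array([-0.01836715,  0.01387835, -0.03499015]), 'opening': 92.89157226908335}
[[ 0.954 -0.     0.301]
 [-0.301 -0.001  0.954]
 [-0.    -1.    -0.001]]
top [[-0.02, -0.98, 0.18, 346.87], [-1.0, 0.02, -0.02, 180.89], [0.01, -0.18, -0.98, 1346.07], [0.0, 0.0, 0.0, 1.0]] 503.2037024042918 320.09462014516333 208.65395959639977
station [(0.96, [437.0, 246.0], [483.0, -141.0, 50.0])]
mat [(0.82, [254.0, 232.0], [536.0, 339.0, 1.0])]
rod_grip [(0.77, [278.0, 263.0], [450.0, 273.0, 19.0])]
rod_tip [(0.86, [211.0, 266.0], [447
[... 2614 characters left out ...]
_edge [(0.59, [318.0, 260.0], [483.0, 50.0, 5.0])]
trough_mid [(0.96, [305.0, 266.0], [446.0, 54.0, 5.0]), (0.73, [488.0, 276.0], [751.0, -259.0, 13.0]), (0.36, [324.0, 272.0], [440.0, -24.0, 55.0])]
slug0 [(0.74, [342.0, 260.0], [499.0, -20.0, 51.0]), (0.65, [394.0, 325.0], [457.0, -221.0, 59.0]), (0.47, [397.0, 303.0], [484.0, -199.0, 87.0]), (0.36, [404.0, 289.0], [526.0, -184.0, 81.0])]
chip0 [(0.63, [324.0, 285.0], [417.0, -50.0, 55.0]), (0.54, [345.0, 254.0], [516.0, -14.0, 56.0])]
jar [(0.88, [416.0, 228.0], [743.0, -47.0, 20.0])]
notebook [(0.77, [488.0, 277.0], [747.0, -262.0, 16.0]), (0.42, [415.0, 294.0], [529.0, -209.0, 87.0])]
flask [(0.63, [368.0, 186.0], [753.0, 143.0, 45.0])]
```

View pics/top0.png

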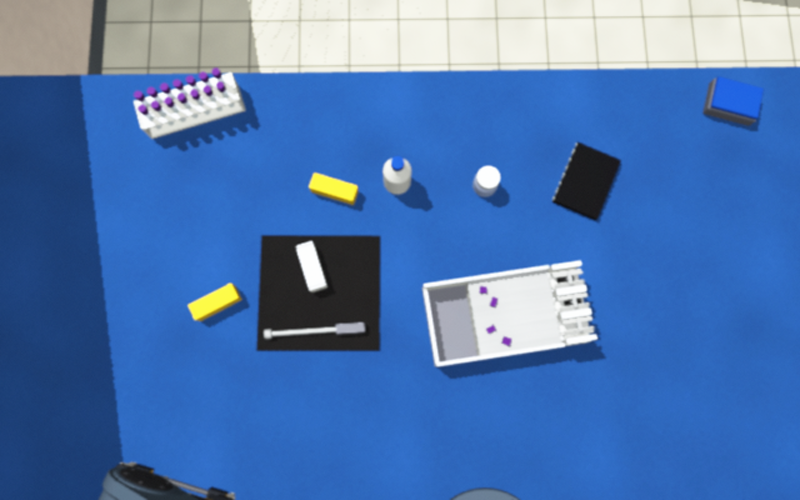

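View pics/side0.png

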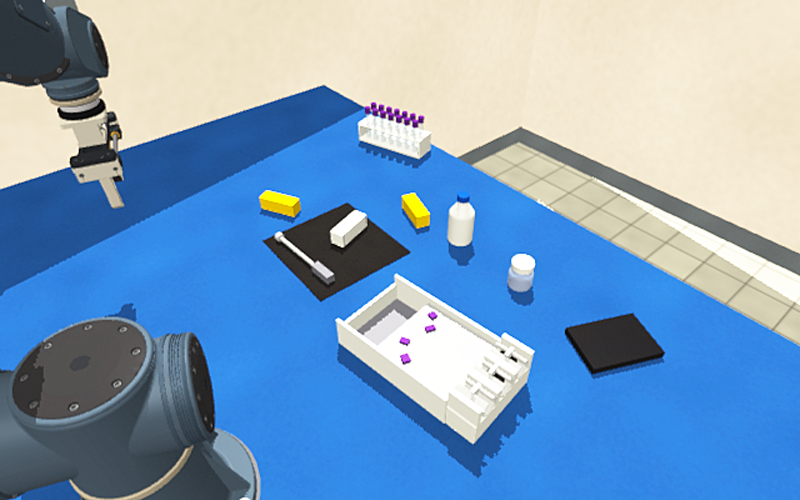

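The top view shows the mat at the centre left, with the rod at (265–365, 330) and its head to the left, and the white scraper at (311, 266). The station is at (424–596, 263–366) with its sleeves on the right, and four purple chips lie near the plate's far edge. The two yellow bars are the decoys. Next I fit the poses.

```bash
cat >> h.py <<'E'
def cloud(im):
    v,u=np.mgrid[0:400,0:640]; d=im["depth"]; E=np.linalg.inv(im["extrinsics"])
    c=np.stack([(u-im["cx"])/im["fx"]*d,(v-im["cy"])/im["fy"]*d,d],-1)
    return c@E[:3,:3].T+E[:3,3]
def rect(P):
    (c,s,a)=cv2.minAreaRect(P[:,:2].astype(np.float32)); return np.round(c,1),np.round(s,1),round(a,1)
E
python3 - <<'E'
from h import *
for n in("top","side"):
    im=imaging.get_image(n); C=cloud(im); ok=im["depth"]>0
    x,y,z=C[...,0],C[...,1],C[...,2]
    m=ok&(x>350)&(x<620)&(y>-260)&(y<130)
    for lo,hi in((30,110),(60,72),(78,110)):
        P=C[m&(z>lo)&(z<hi)]; print(n,lo,len(P),rect(P), P[:,:2].min(0).round(),P[:,:2].max(0).round())
    m2=ok&(x>400)&(x<690)&(y>210)&(y<480)
    Q=m2&(im["color"].astype(int).max(-1)<60)&(z<12); print("mat",rect(C[Q]))
    P=C[m2&(z>28)&(z<45)&(im["color"].min(-1)>110)]; print("scr",rect(P),len(P),np.median(P[:,2]))
    P=C[m2&(x<490)&(im["color"].min(-1)>70)&(z>5)]; h=P[P[:,1]<322]; t=P[P[:,1]>335]
    print("rod",rect(P),"handle",rect(h),h.mean(0),np.median(h[:,2]),"front",t.mean(0))
    b=cv2.fitLine(P[:,:2].astype(np.float32),cv2.DIST_HUBER,0,.01,.01).ravel(); print(b)
    A=np.concatenate
    if n=="top": save(im,"stn.png",(420,195,490,290),8)
E
```

```text
top 30 6464 (array([474.2, -59. ]), array([168.5, 323.5]), 7.6) [ 370. -229.] [573. 112.]
top 60 598 (array([473.9, -57.1]), array([168.4, 319.6]), 7.6) [ 370. -221.] [570. 112.]
top 78 1168 (array([ 491.3, -188.2]), array([160.2,  62.6]), 7.4) [ 408. -229.] [ 573. -148.]
mat (array([531.8, 335.2]), array([254.3, 245.1]), 89.0)
scr (array([534.8, 321.8]), array([215.9,  52.4]), 28.4) 520 37.70732080385221
rod (array([449.1, 343.8]), array([ 23.6, 212.9]), 3.4) handle (array([452.9, 279. ]), array([23.6, 83.1]), 3.4) [451.32960289 274.42071656  20.37032511] 20.985025488956353 front [445.36247662 396.88699797  16.23712673]
[ 4.7910299e-02 -9.9885166e-01  4.4827335e+02  3.3768976e+02]
side 30 8466 (array([472.4, -56.5]), array([171. , 324.7]), 7.5) [ 367. -227.] [574. 113.]
side 60 1130 (array([472.6, -57.3]), array([170.9, 322. ]), 7.6) [ 368. -227.] [572. 113.]
side 78 1639 (array([ 489.8, -186.8]), array([162.4,  60.8]), 7.6) [ 406. -227.] [ 574. -146.]
mat (array([530.5, 339.2]), array([261.7, 250.9]), 89.0)
scr (array([582. , 348.5]), array([101.,  39.]), 16.3) 310 37.739753764707075
rod (array([446.8, 351.4]), array([ 26.5, 231.6]), 1.0) handle (array([450.1, 279. ]), array([22. , 86.5]), 2.4) [448.03578552 267.88232223  17.92766277] 20.070269501283747 front [442.29700659 399.89100582  16.09674627]
[ 4.2330682e-02 -9.9910367e-01  4.4466281e+02  3.3195203e+02]
```

View pics/stn.png

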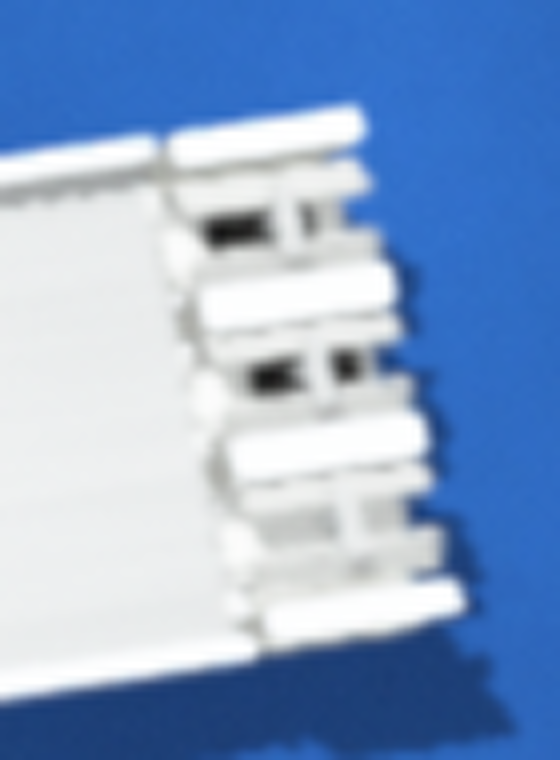

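The slots show stoppers in the middle sleeve and the high-x sleeve, sleeves 1 and 2. The lower sleeve, sleeve 0, is empty. I turn the tool and go above the rod handle.

Emit:
step_arm([
  [5,0,0,0,0,0.122,0],
  [5,0,0,0,0,0.122,0],
  [5,0,0,0,0,0.122,0],
  [5,0,0,0,0,0.122,0],
  [5,0,0,0,0,0.122,0],
  [5,0,0,0,0,0.122,0],
  [5,0,0,0,0,0.122,0],
  [5,0,0,0,0,0.122,0],
  [5,0,0,0,0,0.122,0],
  [5,0,0,0,0,0.122,0],
])

```text
clock: 2.73
tool_pos: [165.5, 524.5, 237.6]
tcp_rot: [0.504, -0.496, 0.496, -0.504]
ft_force: [1.1, 0.7, -0.4]
opening: 49.8
```

Emit:
step_arm([
  [5,2.7,0.9,2.75,0,0,0],
  [5,2.7,0.9,2.75,0,0,0],
  [5,2.7,0.9,2.75,0,0,0],
  [5,2.7,0.9,2.75,0,0,0],
  [5,2.7,0.9,2.75,0,0,0],
  [5,2.7,0.9,2.75,0,0,0],
  [5,2.7,0.9,2.75,0,0,0],
  [5,2.7,0.9,2.75,0,0,0],
  [5,2.7,0.9,2.75,0,0,0],
  [5,2.7,0.9,2.75,0,0,0],
  [5,0,0,0,0,0,0],
])

```text
clock: 3.65
tool_pos: [453.3, 246.4, 144.9]
tcp_rot: [-0.5, 0.498, -0.497, 0.505]
ft_force: [-0.3, 1.2, -0.2]
opening: 49.8
```

```bash
cat >> h.py <<'E'
def fpx2w(im,u,v,z):
    E=np.linalg.inv(im["extrinsics"]); a=(u-im["cx"])/im["fx"]; b=(v-im["cy"])/im["fy"]; t=np.hypot(a,b)+1e-9
    w=E[:3,:3]@np.array([a/t*np.sin(t),b/t*np.sin(t),np.cos(t)]); o=E[:3,3]; return o+w*(z-o[2])/w[2]
def fw2px(im,p):
    c=(im["extrinsics"]@np.append(p,1))[:3]; t=np.arccos(c[2]/np.linalg.norm(c)); r=np.hypot(c[0],c[1])+1e-9
    return np.array([im["cx"]+im["fx"]*t*c[0]/r,im["cy"]+im["fy"]*t*c[1]/r])
YAW=np.radians(7.6); O=np.array([486.6,-157.8])
def st(x,y): c,s=np.cos(YAW),np.sin(YAW); return O+[c*x-s*y,s*x+c*y]
def inst(p): c,s=np.cos(YAW),np.sin(YAW); d=np.array(p)[:2]-O; return np.array([c*d[0]+s*d[1],-s*d[0]+c*d[1]])
def go(p,yaw,name=""):
    """turn, then shift in tool axes (cm), to TCP p (mm) with tool straight down and jaw axis at yaw deg (mod 180)"""
    s=readout.observe(); M=R.from_quat(s["tcp_rot"]).as_matrix(); y0=np.degrees(np.arctan2(M[1,2],M[0,2]))
    yaw=y0+(yaw-y0+90)%180-90; c,q=np.cos(np.radians(yaw)),np.sin(np.radians(yaw))
    T=np.array([[q,0,c],[-c,0,q],[0,-1,0]])
    print(name,"t",round(s["clock"],1),"tcp",s["tool_pos"].round(1),"yaw",round(y0,1),"open",round(s["opening"],1),"F",s["ft_force"].round(1),"| turn",R.from_matrix(M.T@T).as_rotvec().round(3),"shift cm",(T.T@(np.array(p)-s["tool_pos"])/10).round(2))
E
python3 - <<'E'
from h import *
im=imaging.get_image("wrist"); save(im,"w1.png",s=1.25)
print(np.linalg.inv(im["extrinsics"]).round(2).tolist(),im["fx"],im["cx"],im["cy"])
for l,z in (("rod_grip",12),("rod_tip",12),("scraper_center",20),("mat",0)):
    print(l,[(round(x["score"],2),np.round(x["centre"]).tolist(),fpx2w(im,*x["centre"],z).round(1).tolist()) for x in imaging.tip_of("wrist",l)[:3]])
go([451,269,150],2.6)
E
```

```text
[[1.0, 0.01, 0.01, 451.27], [0.01, -0.96, -0.27, 322.29], [0.01, 0.27, -0.96, 291.4], [0.0, 0.0, 0.0, 1.0]] 309.70691628693146 313.8631546543618 196.67230119170944
rod_grip [(0.56, [312.0, 169.0], [451.1, 271.2, 12.0]), (0.32, [456.0, 90.0], [587.8, 351.7, 12.0])]
rod_tip []
scraper_center [(0.67, [456.0, 88.0], [583.8, 352.4, 20.0]), (0.67, [573.0, 152.0], [754.5, 303.2, 20.0]), (0.18, [317.0, 346.0], [458.2, 68.5, 20.0])]
mat [(0.9, [396.0, 102.0], [530.4, 334.7, 0.0]), (0.66, [318.0, 346.0], [460.3, 48.6, 0.0])]
 t 3.9 tcp [449.3 251.3 146.5] yaw 0.8 open 50.0 F [-0.1 -0.6  0. ] | turn [-0.005 -0.031 -0.008] shift cm [-1.76 -0.35  0.25]
```

View pics/w1.png

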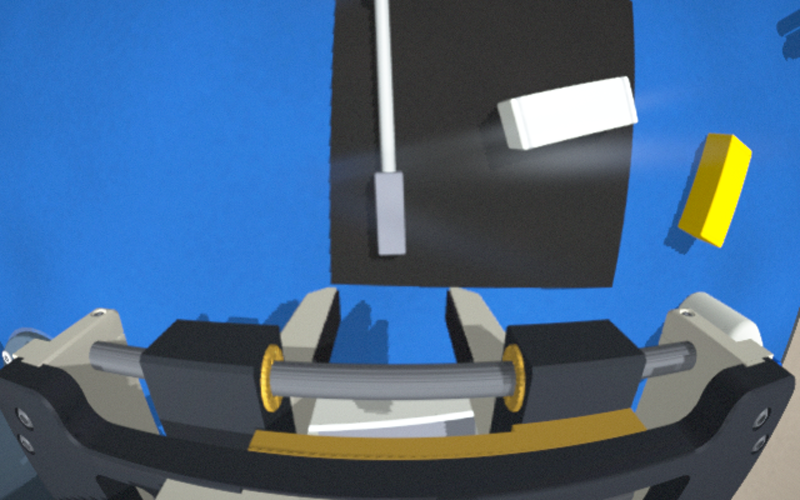

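The wrist view shows the handle straight ahead, spanning (376–406, 172–255), with the shaft running up. The yellow decoy and the scraper are to the right. I work out the grasp from the handle's ends.

```bash
python3 - <<'E'
from h import *
im=imaging.get_image("wrist")
f=fpx2w(im,389/1.25,172/1.25,22);b=fpx2w(im,392.5/1.25,255/1.25,22);e=fpx2w(im,382/1.25,0,15)
print(f,b,(f+b)/2,e,np.degrees(np.arctan2(*(f-b)[:2])),np.degrees(np.arctan2(*(e-b)[:2])))
go([451,270,24],2.6)
E
```

```text
[446.36265848 305.37375195  22.        ] [449.67065476 244.96543561  22.        ] [448.01665662 275.16959378  22.        ] [439.48968869 433.10481522  15.        ] -3.1344212770373905 -3.097480166293979
 t 4.0 tcp [449.3 251.5 146.5] yaw 0.9 open 50.1 F [-0.1 -0.5  0.2] | turn [-0.005 -0.03  -0.008] shift cm [-1.84 12.25  0.26]
```

Emit:
step_arm([
  [5,-1,2,0,0,-0.04,0],
  [5,-1,2,0.05,0,0,0],
  [5,0,2.2,0,0,0,0],
  [5,0,2.2,0,0,0,0],
  [5,0,2.2,0,0,0,0],
  [5,0,1.4,0,0,0,0],
  [5,0,0,0,0,0,0],
])

```text
clock: 4.53
tool_pos: [447.0, 281.9, 26.3]
tcp_rot: [-0.511, 0.482, -0.482, 0.524]
ft_force: [-0.2, 0.3, 0.9]
opening: 50.0
```

```bash
python3 - <<'E'
from h import *
go([449,272,23],3.1)
E
```

```text
t 4.5 tcp [447.  281.9  26.3] yaw 4.0 open 50.0 F [-0.2  0.3  0.9] | turn [-0.014  0.016 -0.012] shift cm [1.   0.33 0.15]
```

Emit:
step_arm([
  [5,0.9,0.2,0.15,-0.01,0.016,-0.01],
  [5,0,0,0,0,0,0],
  [5,0,0.1,0,0,0,0],
  [5,0,0,0,0,0,0],
])

```text
clock: 4.87
tool_pos: [449.0, 274.4, 25.7]
tcp_rot: [-0.512, 0.485, -0.487, 0.515]
ft_force: [0.2, -0.4, 0.2]
opening: 50.0
```

```bash
python3 - <<'E'
from h import *
go([449,272,23],3.1)
E
```

```text
t 4.9 tcp [449.  274.4  25.7] yaw 3.2 open 50.0 F [ 0.2 -0.4  0.2] | turn [-0.005  0.002 -0.001] shift cm [ 0.24  0.27 -0.01]
```

Emit:
step_arm([
  [5,0,0.25,0,0,0,0],
  [5,0,0,0,0,0,0],
  [1,0,0,0,0,0,0],
  [1,0,0,0,0,0,0],
  [1,0,0,0,0,0,0],
  [1,0,0,0,0,0,0],
  [1,0,0,0,0,0,0],
  [1,0,0,0,0,0,0],
])

```text
clock: 5.53
tool_pos: [450.4, 275.0, 25.4]
tcp_rot: [-0.511, 0.484, -0.487, 0.517]
ft_force: [-0.6, -0.0, 0.7]
opening: 19.5
```

Emit:
step_arm([
  [1,0,-1,0,0,0,0],
  [1,0,-2,0,0,0,0],
  [1,0,-3,0,0,0,0],
  [1,0,-3,0,0,0,0],
  [1,0,-3,0,0,0,0],
  [1,0,-3,0,0,0,0],
  [1,0,0,0,0,0,0],
])

```text
clock: 6.12
tool_pos: [446.9, 273.3, 183.3]
tcp_rot: [-0.513, 0.485, -0.486, 0.515]
ft_force: [0.9, -0.0, -0.1]
opening: 19.9
```

```bash
python3 - <<'E'
from h import *
im=imaging.get_image("wrist"); save(im,"w2.png",s=1)
p=st(0,-270); 
go([p[0],p[1],170],7.6); print(p,st(0,-60))
E
```

```text
t 6.2 tcp [446.1 272.9 180.9] yaw 3.2 open 20.0 F [ 1.4  0.8 -1.5] | turn [-0.001 -0.077  0.   ] shift cm [70.23  1.09 -1.68]
[ 522.30922537 -425.42819587] [ 494.53538342 -217.27293242]
```

View pics/w2.png

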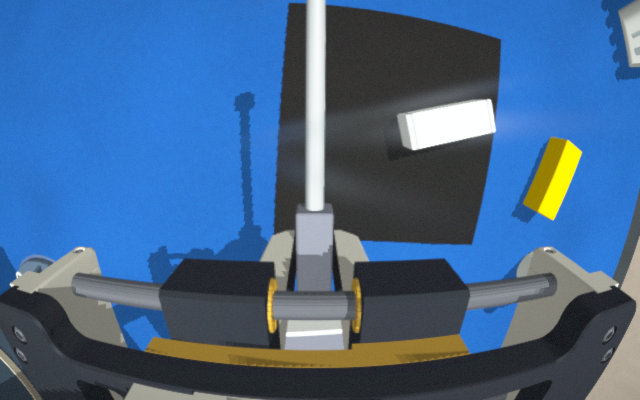

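Emit:
step_arm([
  [1,2,0,0,0,-0.077,0],
  [1,3.6,0,-0.1,0,0,0],
  [1,3.6,0,-0.1,0,0,0],
  [1,3.6,0,-0.1,0,0,0],
  [1,3.6,0,-0.1,0,0,0],
  [1,3.6,0,-0.1,0,0,0],
  [1,3.6,0,-0.1,0,0,0],
  [1,3.6,0,-0.1,0,0,0],
  [1,3.6,0,-0.1,0,0,0],
  [1,3.6,0,-0.1,0,0,0],
  [1,3.6,0,-0.1,0,0,0],
  [1,3.6,0,-0.1,0,0,0],
])

```text
clock: 7.17
tool_pos: [483.6, -153.4, 171.9]
tcp_rot: [0.538, -0.467, 0.458, -0.532]
ft_force: [1.3, 0.2, -2.2]
opening: 19.5
```

Emit:
step_arm([
  [1,3.6,0,-0.1,0,0,0],
  [1,3.6,0,-0.1,0,0,0],
  [1,3.6,0,-0.1,0,0,0],
  [1,3.6,0,-0.1,0,0,0],
  [1,3.6,0,-0.1,0,0,0],
  [1,3.6,0,-0.1,0,0,0],
  [1,3.6,0,-0.1,0,0,0],
  [1,3,0,0,0,0,0],
  [1,0,0,0,0,0,0],
])

```text
clock: 7.92
tool_pos: [510.2, -450.8, 157.5]
tcp_rot: [0.537, -0.474, 0.453, -0.531]
ft_force: [0.2, -1.0, -1.1]
opening: 19.7
```

```bash
python3 - <<'E'
from h import *
p=st(0,-270); go([p[0],p[1],80],7.6)
E
```

```text
t 7.9 tcp [ 510.2 -450.8  157.5] yaw 8.1 open 19.7 F [ 0.2 -1.  -1.1] | turn [ 0.027  0.008 -0.016] shift cm [-2.36  7.75  1.54]
```

Emit:
step_arm([
  [1,0,1,0.8,0.02,0.008,-0.01],
  [1,0,2,0.7,0,0,0],
  [1,0,2,0,0,0,0],
  [1,0,2,0,0,0,0],
  [1,0,0.6,0,0,0,0],
  [1,0,0,0,0,0,0],
])

```text
clock: 8.42
tool_pos: [521.2, -446.7, 71.0]
tcp_rot: [-0.531, 0.473, -0.46, 0.531]
ft_force: [0.8, -0.5, -1.0]
opening: 19.8
```

```bash
python3 - <<'E'
from h import *
p=st(0,-290); go([p[0],p[1],80],7.6)
im=imaging.get_image("wrist"); c=im["color"].copy()
for X in(0,48):
  for Y in(-60,0):
    for z in (70,85):
      u=fw2px(im,[*st(X,Y),z]); cv2.circle(c,tuple(int(round(k)) for k in u),2,(255,0,0) if z==70 else (0,255,0),-1)
im2=dict(im); im2["color"]=c; save(im2,"w3.png",(180,0,460,300),2.6/1.3)
s=readout.observe(); M=R.from_quat(s["tcp_rot"]).as_matrix()
for l in(85,150,172): print(l,fw2px(im,s["tool_pos"]+M@np.array([-l,13,0])))
im=imaging.get_image("side"); save(im,"s3.png",(330,240,600,400),2.9)
for l in(0,172): print(w2px(im,s["tool_pos"]+M@np.array([-l,13,0])))
E
```

```text
t 8.4 tcp [ 521.2 -446.7   71. ] yaw 7.4 open 19.8 F [ 0.8 -0.5 -1. ] | turn [ 0.012 -0.003 -0.014] shift cm [-0.1  -0.9   0.39]
85 [314.6685751   94.67222797]
150 [314.58926779 -23.29781914]
172 [314.54997588 -56.82412075]
[513.62176695 389.68322817]
[429.14630399 331.19695906]
```

View pics/w3.png

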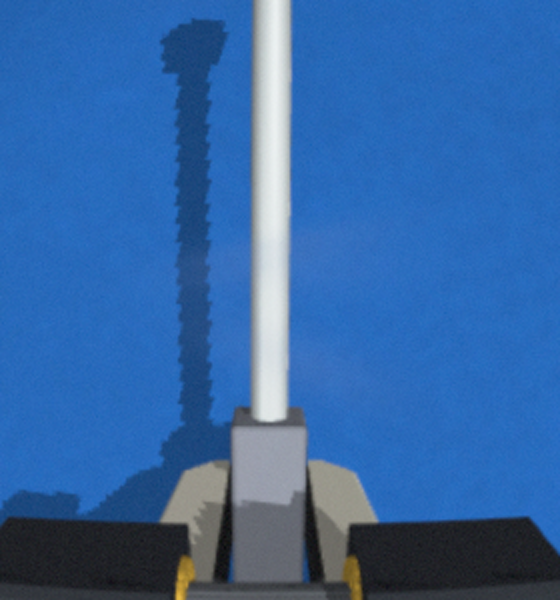

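View pics/s3.png

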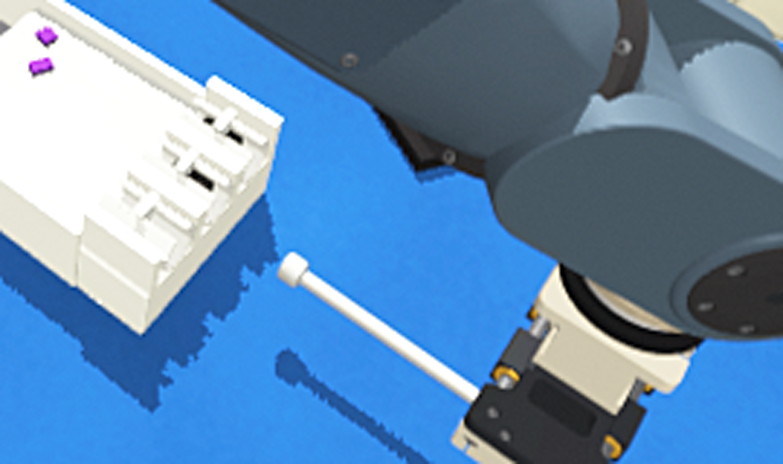

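The rod is held straight. In the side view the head, at crop (292, 269), lines up with the model to about 1.6 px. I set the height and measure the head's position from depth.

Emit:
step_arm([
  [1,0,-0.6,0.4,0.01,0,-0.01],
  [1,0,-0.2,0,0,0,0],
  [1,0,0,0,0,0,0],
  [1,0,0,0,0,0,0],
])

```text
clock: 8.85
tool_pos: [527.7, -447.9, 86.1]
tcp_rot: [-0.531, 0.465, -0.468, 0.532]
ft_force: [-1.3, -0.5, -1.5]
opening: 19.4
```

```bash
cat >> h.py <<'E'
def rodhead(off=13):
    s=readout.observe(); M=R.from_quat(s["tcp_rot"]).as_matrix(); p=s["tool_pos"]+M@np.array([-176,off,0]); print("pred tip",p.round(1),"station",inst(p).round(1))
    for n in("top","side"):
        im=imaging.get_image(n); C=cloud(im); d=np.linalg.norm(C-p,axis=-1); m=(d<28)&(im["depth"]>0)
        P=C[m]; L=(P-p)@(-M[:,0])
        print(n,len(P)); 
        for a,b in((-28,-16),(-12,5)):
            q=P[(L>a)&(L<b)]
            if len(q)>3: print("  L",a,b,"n",len(q),"station mid xy",((inst(q.min(0))+0),np.round([inst(k)[0] for k in q],0).min(),np.round([inst(k)[0] for k in q],0).max())[1:],"top z",np.percentile(q[:,2],[50,95]).round(1),"Lmax",L.max().round(1))
E
python3 - <<'E'
from h import *
p=st(0,-290); go([p[0],p[1],80],7.6)
rodhead()
E
```

```text
t 8.8 tcp [ 527.7 -447.9   86.1] yaw 7.4 open 19.4 F [-1.3 -0.5 -1.5] | turn [-0.004 -0.003  0.004] shift cm [-0.29  0.61 -0.24]
pred tip [ 505.  -273.4   72.5] station [   3. -117.]
top 64
  L -28 -16 n 16 station mid xy (np.float64(-3.0), np.float64(7.0)) top z [75.5 80.6] Lmax -2.2
  L -12 5 n 36 station mid xy (np.float64(-7.0), np.float64(12.0)) top z [77.  83.7] Lmax -2.2
side 110
  L -28 -16 n 32 station mid xy (np.float64(-4.0), np.float64(6.0)) top z [74.7 77.5] Lmax -2.3
  L -12 5 n 52 station mid xy (np.float64(-9.0), np.float64(8.0)) top z [79.  81.1] Lmax -2.3
```

Emit:
step_arm([
  [1,0,0.2,-0.12,0,0,0],
  [1,0,0.1,-0.1,0,0,0],
  [1,0,0,0,0,0,0],
  [1,0,0,0,0,0,0],
  [1,0,0,0,0,0,0],
])

```text
clock: 9.37
tool_pos: [524.8, -448.2, 82.3]
tcp_rot: [-0.531, 0.465, -0.468, 0.531]
ft_force: [0.3, -0.2, -1.5]
opening: 20.2
```

```bash
python3 - <<'E'
from h import *
p=st(0,-290); go([p[0],p[1],81.5],7.6)
rodhead(14)
E
```

```text
t 9.4 tcp [ 524.8 -448.2   82.3] yaw 7.4 open 20.2 F [ 0.3 -0.2 -1.5] | turn [-0.003 -0.003  0.003] shift cm [-0.29  0.08  0.05]
pred tip [ 502.2 -273.7   67.8] station [ 1.000e-01 -1.169e+02]
top 66
  L -28 -16 n 14 station mid xy (np.float64(-4.0), np.float64(4.0)) top z [72.6 75.9] Lmax -2.4
  L -12 5 n 41 station mid xy (np.float64(-10.0), np.float64(9.0)) top z [73.9 80.3] Lmax -2.4
side 113
  L -28 -16 n 32 station mid xy (np.float64(-6.0), np.float64(3.0)) top z [71.3 73.5] Lmax -1.6
  L -12 5 n 53 station mid xy (np.float64(-11.0), np.float64(8.0)) top z [75.3 77.8] Lmax -1.6
```

Emit:
step_arm([
  [1,-1.2,0,0,0,0,0],
  [1,-1.2,0,0,0,0,0],
  [1,-1.2,0,0,0,0,0],
  [1,-1.2,0,0,0,0,0],
  [1,-1.2,0,0,0,0,0],
  [1,-0.6,0,0,0,0,0],
  [1,0,0,0,0,0,0],
  [1,0,0,0,0,0,0],
])

```text
clock: 10.13
tool_pos: [516.1, -380.9, 82.2]
tcp_rot: [-0.531, 0.465, -0.469, 0.531]
ft_force: [-0.5, 0.2, -0.5]
opening: 20.0
```

```bash
python3 - <<'E'
from h import *
p=st(0,-110); go([p[0],p[1],81.5],7.6); print(inst(readout.observe()["tool_pos"]))
E
```

```text
t 10.1 tcp [ 516.1 -380.9   82.2] yaw 7.4 open 20.0 F [-0.5  0.2 -0.5] | turn [-0.004 -0.004  0.004] shift cm [-11.5    0.07   0.03]
[  -0.29648396 -225.04222456]
```

Emit:
step_arm([
  [1,-1,0,0,0,-0.004,0],
  [1,-1,0,0,0,0,0],
  [1,-1,0,0,0,0,0],
  [1,-1,0,0,0,0,0],
  [1,-1,0,0,0,0,0],
  [1,-1,0,0,0,0,0],
])

```text
clock: 10.63
tool_pos: [508.0, -320.3, 82.2]
tcp_rot: [0.532, -0.463, 0.47, -0.531]
ft_force: [-0.2, -1.2, -1.3]
opening: 19.8
```

Emit:
step_arm([
  [1,-1,0,0,0,0,0],
  [1,-1,0,0,0,0,0],
  [1,-1,0,0,0,0,0],
  [1,-1,0,0,0,0,0],
  [1,-1,0,0,0,0,0],
  [1,0,0,0,0,0,0],
  [1,0,0,0,0,0,0],
])

```text
clock: 11.22
tool_pos: [500.1, -261.6, 81.8]
tcp_rot: [0.532, -0.463, 0.468, -0.532]
ft_force: [0.1, -0.8, -0.9]
opening: 19.7
```

```bash
python3 - <<'E'
from h import *
p=st(0,-110); go([p[0],p[1],81.5],7.6); print(inst(readout.observe()["tool_pos"]))
im=imaging.get_image("side"); save(im,"s4.png",(280,220,520,370),3.2)
E
```

```text
t 11.2 tcp [ 500.1 -261.6   81.8] yaw 7.6 open 19.7 F [ 0.1 -0.8 -0.9] | turn [-0.005  0.     0.006] shift cm [0.53 0.03 0.04]
[  -0.36730514 -104.66202482]
```

View pics/s4.png

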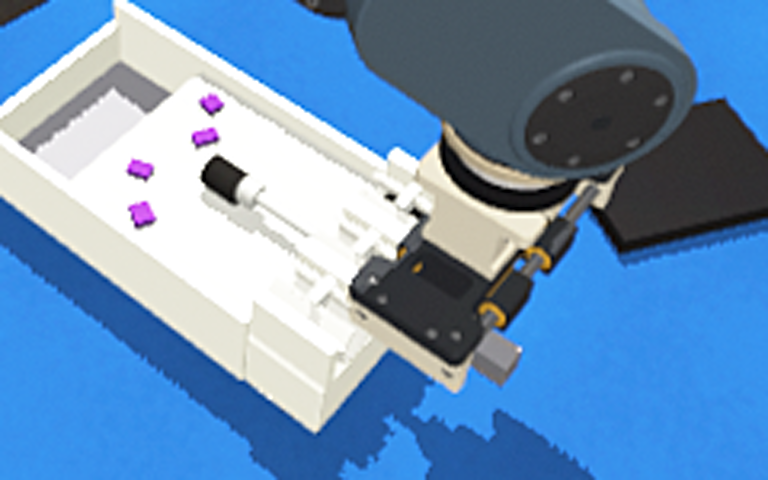

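The middle stopper is out at about (225, 178) in the crop, well clear of the bank. I retract the rod and check the grip.

Emit:
step_arm([
  [1,1.5,0,0,0,0,0],
  [1,1.5,0,0,0,0,0],
  [1,1.5,0,0,0,0,0],
  [1,1.5,0,0,0,0,0],
  [1,1.5,0,0,0,0,0],
  [1,1.5,0,0,0,0,0],
  [1,1.5,0,0,0,0,0],
  [1,1.5,0,0,0,0,0],
  [1,1.5,0,0,0,0,0],
  [1,1.5,0,0,0,0,0],
  [1,1.5,0,0,0,0,0],
  [1,0.8,0,0,0,0,0],
])

```text
clock: 12.27
tool_pos: [521.4, -460.0, 82.4]
tcp_rot: [0.531, -0.463, 0.472, -0.53]
ft_force: [0.2, 0.2, -1.3]
opening: 20.1
```

```bash
python3 - <<'E'
from h import *
p=st(48,-280); go([p[0],p[1],82],7.6); print(inst(readout.observe()["tool_pos"]))
E
```

```text
t 12.3 tcp [ 521.4 -460.    82.4] yaw 7.2 open 20.1 F [ 0.2  0.2 -1.3] | turn [-0.007 -0.008  0.01 ] shift cm [-2.41  0.04  5.35]
[  -5.47922707 -304.10453386]
```

Emit:
step_arm([
  [1,0,0,1.5,-0.006,-0.008,0.008],
  [1,0,0,1.5,0,0,0],
  [1,0,0,1.5,0,0,0],
  [1,0,0,0.7,0,0,0],
  [1,0,0,0,0,0,0],
  [1,0,0,0,0,0,0],
])

```text
clock: 12.77
tool_pos: [571.3, -462.3, 80.7]
tcp_rot: [0.531, -0.467, 0.468, -0.53]
ft_force: [-0.3, 0.0, -0.4]
opening: 19.6
```

```bash
python3 - <<'E'
from h import *
p=st(48,-290); go([p[0],p[1],82],7.6); print(inst(readout.observe()["tool_pos"]))
rodhead(14)
E
```

```text
t 12.8 tcp [ 571.3 -462.3   80.7] yaw 7.2 open 19.6 F [-0.3  0.  -0.4] | turn [-0.    -0.007  0.003] shift cm [-2.31 -0.13  0.43]
[  43.70765131 -313.05372648]
pred tip [ 549.3 -287.7   66.3] station [  45.  -137.1]
top 64
  L -28 -16 n 17 station mid xy (np.float64(38.0), np.float64(51.0)) top z [71.4 75.8] Lmax -1.8
  L -12 5 n 39 station mid xy (np.float64(35.0), np.float64(54.0)) top z [73.  78.5] Lmax -1.8
side 109
  L -28 -16 n 32 station mid xy (np.float64(38.0), np.float64(48.0)) top z [69.1 72.7] Lmax -1.5
  L -12 5 n 53 station mid xy (np.float64(33.0), np.float64(52.0)) top z [74.  76.2] Lmax -1.5
```

Emit:
step_arm([
  [1,0,-0.1,0.3,0,-0.007,0],
  [1,0,-0.05,0.15,0,0,0],
  [1,0,0,0,0,0,0],
  [1,-1.2,0,0,0,0,0],
  [1,-1.2,0,0,0,0,0],
  [1,-1.2,0,0,0,0,0],
  [1,-0.6,0,0,0,0,0],
  [1,0,0,0,0,0,0],
  [1,0,0,0,0,0,0],
])

```text
clock: 13.62
tool_pos: [568.1, -419.8, 83.7]
tcp_rot: [0.532, -0.465, 0.467, -0.531]
ft_force: [-0.2, 0.5, -1.3]
opening: 19.6
```

```bash
python3 - <<'E'
from h import *
p=st(48,-110); go([p[0],p[1],82],7.6); print(inst(readout.observe()["tool_pos"]))
rodhead(14)
E
```

```text
t 13.6 tcp [ 568.1 -419.8   83.7] yaw 7.5 open 19.6 F [-0.2  0.5 -1.3] | turn [-0.    -0.001  0.003] shift cm [-16.05   0.17   0.19]
[  46.09848649 -270.50101025]
pred tip [ 545.  -245.4   69.1] station [ 46.3 -94.6]
top 64
  L -28 -16 n 18 station mid xy (np.float64(40.0), np.float64(52.0)) top z [73.8 77.8] Lmax -2.9
  L -12 5 n 35 station mid xy (np.float64(37.0), np.float64(54.0)) top z [75.5 81.5] Lmax -2.9
side 101
  L -28 -16 n 29 station mid xy (np.float64(41.0), np.float64(51.0)) top z [72.7 75.2] Lmax -1.6
  L -12 5 n 48 station mid xy (np.float64(35.0), np.float64(54.0)) top z [75.5 79.3] Lmax -1.6
```

Emit:
step_arm([
  [1,-0.5,0.12,0.15,0,0,0],
  [1,-1,0,0,0,0,0],
  [1,-1,0,0,0,0,0],
  [1,-1,0,0,0,0,0],
  [1,-1,0,0,0,0,0],
  [1,-1,0,0,0,0,0],
  [1,-1,0,0,0,0,0],
  [1,0,0,0,0,0,0],
])

```text
clock: 14.38
tool_pos: [560.2, -350.2, 81.9]
tcp_rot: [0.532, -0.465, 0.468, -0.531]
ft_force: [0.4, 0.3, -1.1]
opening: 19.8
```

Emit:
step_arm([
  [1,-1,0,0,0,0,0],
  [1,-1,0,0,0,0,0],
  [1,-1,0,0,0,0,0],
  [1,-1,0,0,0,0,0],
  [1,-1,0,0,0,0,0],
  [1,-1,0,0,0,0,0],
  [1,-1,0,0,0,0,0],
  [1,-1,0,0,0,0,0],
  [1,-1,0,0,0,0,0],
  [1,-0.3,0,0,0,0,0],
  [1,0,0,0,0,0,0],
])

```text
clock: 15.3
tool_pos: [546.5, -246.3, 81.6]
tcp_rot: [0.532, -0.465, 0.467, -0.531]
ft_force: [-0.0, 0.0, -1.6]
opening: 19.6
```

```bash
python3 - <<'E'
from h import *
p=st(48,-110); go([p[0],p[1],82],7.6); print(inst(readout.observe()["tool_pos"]))
im=imaging.get_image("side"); save(im,"s5.png",(280,220,520,370),3.2)
E
```

```text
t 15.3 tcp [ 546.5 -246.3   81.6] yaw 7.5 open 19.6 F [-0.   0.  -1.6] | turn [-0.001 -0.001  0.004] shift cm [ 1.44 -0.04  0.04]
[ 47.64687248 -95.62183306]
```

View pics/s5.png

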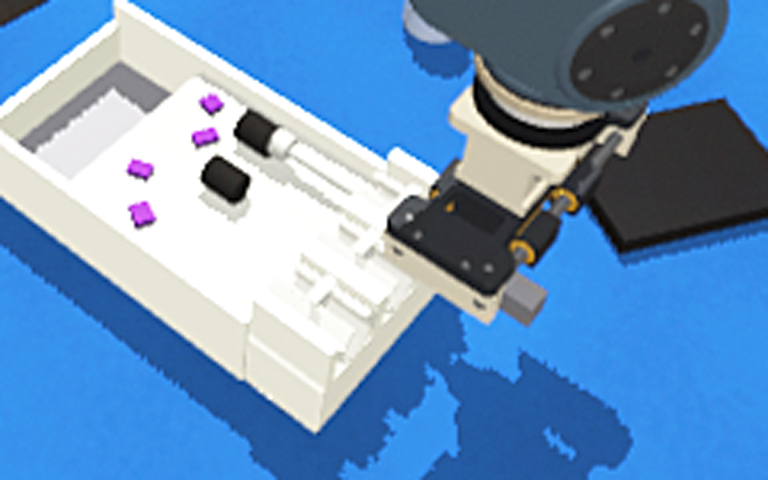

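Both stoppers are on the plate at (225, 180) and (255, 130), and sleeve 0 is empty. I retract, lift, and carry the rod back to the mat.

Emit:
step_arm([
  [1,1.7,0,0,0,0,0],
  [1,1.8,0,0,0,0,0],
  [1,1.8,0,0,0,0,0],
  [1,1.8,0,0,0,0,0],
  [1,1.8,0,0,0,0,0],
  [1,1.8,0,0,0,0,0],
  [1,1.8,0,0,0,0,0],
  [1,1.8,0,0,0,0,0],
  [1,1.8,0,0,0,0,0],
  [1,1.8,0,0,0,0,0],
  [1,0.8,0,0,0,0,0],
  [1,0,0,0,0,0,0],
])

```text
clock: 16.35
tool_pos: [570.7, -445.4, 81.5]
tcp_rot: [0.532, -0.465, 0.469, -0.53]
ft_force: [0.3, 0.1, -1.7]
opening: 19.8
```

Emit:
step_arm([
  [1,0,-1.5,0,0,0,0],
  [1,0,-2.5,0,0,0,0],
  [1,0,-2.5,0,0,0,0],
  [1,0,-2.5,0,0,0,0],
  [1,0,-1.2,0,0,0,0],
  [1,0,0,0,0,0,0],
])

```text
clock: 16.85
tool_pos: [569.8, -440.3, 190.0]
tcp_rot: [0.532, -0.467, 0.467, -0.531]
ft_force: [-0.3, -0.3, -1.0]
opening: 19.7
```

```bash
python3 - <<'E'
from h import *
go([449,274,180],3.1)
E
```

```text
t 16.9 tcp [ 569.8 -440.3  190. ] yaw 7.4 open 19.7 F [-0.3 -0.3 -1. ] | turn [0.001 0.075 0.002] shift cm [-71.98   1.    -8.2 ]
```

Emit:
step_arm([
  [1,-2,0,-0.4,0,0.075,0],
  [1,-3.6,0,-0.4,0,0,0],
  [1,-3.6,0,-0.4,0,0,0],
  [1,-3.6,0,-0.4,0,0,0],
  [1,-3.6,0,-0.4,0,0,0],
  [1,-3.6,0,-0.4,0,0,0],
  [1,-3.6,0,-0.4,0,0,0],
  [1,-3.6,0,-0.4,0,0,0],
  [1,-3.6,0,-0.4,0,0,0],
  [1,-3.6,0,-0.4,0,0,0],
  [1,-3.6,0,-0.4,0,0,0],
  [1,-3.6,0,-0.4,0,0,0],
])

```text
clock: 17.85
tool_pos: [488.1, -9.3, 181.3]
tcp_rot: [0.513, -0.49, 0.486, -0.509]
ft_force: [1.8, 0.1, -0.2]
opening: 19.5
```

Emit:
step_arm([
  [1,-3.5,0,-0.4,0,0,0],
  [1,-3.5,0,-0.4,0,0,0],
  [1,-3.5,0,-0.4,0,0,0],
  [1,-3.5,0,-0.4,0,0,0],
  [1,-3.5,0,-0.4,0,0,0],
  [1,-3.5,0,-0.4,0,0,0],
  [1,-2.5,0,-0.4,0,0,0],
  [1,-1,0,0,0,0,0],
  [1,0,0,0,0,0,0],
  [1,0,0,0,0,0,0],
])

```text
clock: 18.68
tool_pos: [434.6, 252.0, 175.8]
tcp_rot: [0.518, -0.49, 0.482, -0.509]
ft_force: [0.4, -0.5, -0.7]
opening: 19.2
```

```bash
python3 - <<'E'
from h import *
go([449,272,27],3.1)
E
```

```text
t 18.7 tcp [434.6 252.  175.8] yaw 3.2 open 19.2 F [ 0.4 -0.5 -0.7] | turn [0.017 0.002 0.001] shift cm [-1.92 14.88  1.54]
```

Emit:
step_arm([
  [1,-0.9,1.5,0.7,0.015,0,0],
  [1,-0.6,2.5,0.6,0,0,0],
  [1,0,2.5,0,0,0,0],
  [1,0,2.5,0,0,0,0],
  [1,0,2.2,0,0,0,0],
  [1,0,1,0,0,0,0],
  [1,0,0,0,0,0,0],
  [1,0,0,0,0,0,0],
])

```text
clock: 19.35
tool_pos: [450.1, 258.0, 49.5]
tcp_rot: [0.512, -0.487, 0.488, -0.511]
ft_force: [-0.2, -0.8, -1.7]
opening: 19.8
```

```bash
python3 - <<'E'
from h import *
go([449,272,27],3.1)
E
```

```text
t 19.4 tcp [450.1 258.   49.5] yaw 2.7 open 19.8 F [-0.2 -0.8 -1.7] | turn [-0.    -0.006  0.002] shift cm [-1.4   2.25 -0.03]
```

Emit:
step_arm([
  [1,-0.6,0.8,0,0,0,0],
  [1,-0.4,0.6,0,0,0,0],
  [1,0,0.4,0,0,0,0],
  [1,0,0.2,0,0,0,0],
  [1,0,0,0,0,0,0],
  [1,0,0,0,0,0,0],
])

```text
clock: 19.85
tool_pos: [452.0, 269.4, 31.5]
tcp_rot: [-0.51, 0.487, -0.489, 0.513]
ft_force: [-0.4, 0.2, -2.0]
opening: 20.0
```

```bash
python3 - <<'E'
from h import *
go([449,272,26],3.1)
E
```

```text
t 19.9 tcp [452.  269.4  31.5] yaw 2.7 open 20.0 F [-0.4  0.2 -2. ] | turn [-0.006 -0.007 -0.001] shift cm [-0.28  0.55 -0.28]
```

Emit:
step_arm([
  [1,0,0.3,0,0,0,0],
  [1,0,0.15,0,0,0,0],
  [1,0,0,0,0,0,0],
  [1,0,0,0,0,0,0],
])

```text
clock: 20.18
tool_pos: [452.3, 269.6, 27.1]
tcp_rot: [-0.51, 0.487, -0.489, 0.514]
ft_force: [0.4, 0.1, -1.4]
opening: 19.8
```

```bash
python3 - <<'E'
from h import *
go([449,272,26],3.1)
E
```

```text
t 20.2 tcp [452.3 269.6  27.1] yaw 2.7 open 19.8 F [ 0.4  0.1 -1.4] | turn [-0.007 -0.007 -0.001] shift cm [-0.26  0.11 -0.31]
```

Nearly down, so I lower the last bit, open, and lift.

Emit:
step_arm([
  [1,0,0.1,0,0,0,0],
  [1,0,0,0,0,0,0],
  [4.5,0,0,0,0,0,0],
  [4.5,0,0,0,0,0,0],
  [4.5,0,0,0,0,0,0],
  [4.5,0,0,0,0,0,0],
  [4.5,0,-1,0,0,0,0],
  [7,0,-3,0,0,0,0],
  [7,0,-3,0,0,0,0],
  [7,0,-3,0,0,0,0],
  [7,0,-2,0,0,0,0],
  [7,0,0,0,0,0,0],
])

```text
clock: 21.18
tool_pos: [451.0, 269.1, 154.1]
tcp_rot: [-0.51, 0.487, -0.489, 0.513]
ft_force: [1.1, -0.1, -0.4]
opening: 69.3
```

```bash
cat >> h.py <<'E'
def tools():
    im=imaging.get_image("side"); C=cloud(im); x,y,z=C[...,0],C[...,1],C[...,2]; w=im["color"].astype(int)
    m=(im["depth"]>0)&(x>395)&(x<680)&(y>200)&(y<480)&(z>30)&(z<45)&(w.min(-1)>110)
    P=C[m]; print("scr side",rect(P),len(P))
    m=(im["depth"]>0)&(x>395)&(x<490)&(y>200)&(y<480)&(z>8)&(z<29)&(w.min(-1)>90)
    P=C[m]; print("rod side",rect(P),len(P),"z",np.percentile(P[:,2],[5,50,95]).round(1))
E
python3 - <<'E'
from h import *
go([582,347,150],16.3+90); tools()
im=imaging.get_image("top"); c=imaging.tip_of("top","rod_grip"); print([(x["score"],px2w(im,*x["centre"],z=12).round()) for x in c[:2]])
im=imaging.get_image("wrist")
for l,z in (("rod_grip",12),("scraper_center",25)):
    print(l,[(round(x["score"],2),fpx2w(im,*x["centre"],z).round(1).tolist()) for x in imaging.tip_of("wrist",l)[:3]])
save(im,"w6.png")
E
```

```text
t 21.2 tcp [451.  269.1 154.1] yaw 2.7 open 69.3 F [ 1.1 -0.1 -0.4] | turn [-0.005  1.333 -0.005] shift cm [-14.76   0.41  -3.8 ]
scr side (array([583.7, 348.7]), array([104.4,  40.4]), 17.3) 295
rod side (array([446.4, 337.5]), array([ 22.1, 212.3]), 3.2) 303 z [11.5 17.9 23.2]
[(0.45, array([ 493., -229.,   12.]))]
rod_grip [(0.61, [450.0, 266.2, 12.0])]
scraper_center [(0.9, [748.4, 303.5, 25.0]), (0.78, [582.0, 351.4, 25.0])]
```

View pics/w6.png

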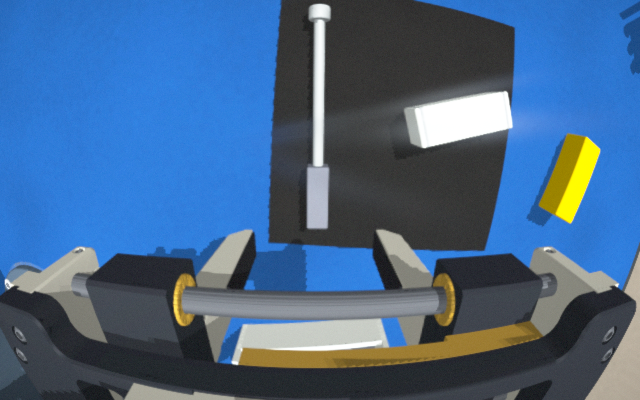

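The rod lies flat at the mat's left. The scraper is near (583, 349), tilted about 17°. I turn and go above it.

Emit:
step_arm([
  [7,0,0,0,0,0.12,0],
  [7,0,0,0,0,0.12,0],
  [7,0,0,0,0,0.12,0],
  [7,0,0,0,0,0.12,0],
  [7,0,0,0,0,0.12,0],
  [7,0,0,0,0,0.12,0],
  [7,0,0,0,0,0.12,0],
  [7,0,0,0,0,0.12,0],
  [7,0,0,0,0,0.12,0],
  [7,0,0,0,0,0.12,0],
  [7,0,0,0,0,0.12,0],
  [7,0,0,0,0,0,0],
])

```text
clock: 22.48
tool_pos: [443.4, 265.2, 134.6]
tcp_rot: [0.095, -0.698, 0.706, -0.077]
ft_force: [-0.1, 0.3, 0.1]
opening: 69.7
```

```bash
python3 - <<'E'
from h import *
go([582.5,349,100],17+90)
E
```

```text
t 22.5 tcp [443.4 265.2 134.6] yaw -76.1 open 69.7 F [-0.1  0.3  0.1] | turn [-0.007 -0.054  0.027] shift cm [-15.75   3.46  -3.95]
```

Emit:
step_arm([
  [7,-2.5,0,-0.6,-0.006,-0.05,0.025],
  [7,-2.8,0,-0.7,0,0,0],
  [7,-2.8,0,-0.7,0,0,0],
  [7,-2.8,0.5,-0.7,0,0,0],
  [7,-2.4,1,-0.6,0,0,0],
  [7,-1,1,-0.3,0,0,0],
  [7,0,0,0,0,0,0],
  [7,0,0,0,0,0,0],
])

```text
clock: 23.15
tool_pos: [571.5, 342.4, 99.3]
tcp_rot: [0.12, -0.696, 0.699, -0.111]
ft_force: [0.9, -0.1, -0.1]
opening: 70.2
```

```bash
python3 - <<'E'
from h import *
go([582.5,349,32],17+90)
im=imaging.get_image("wrist"); save(im,"w7.png")
for x in imaging.outline_of("wrist","scraper_center")[:2]:
    v,u=np.nonzero(x["pixels"]); P=np.array([fpx2w(im,a,b,38) for a,b in zip(u[::7],v[::7])]); print(x["score"],rect(P),x["extent"])
E
```

```text
t 23.1 tcp [571.5 342.4  99.3] yaw -71.2 open 70.2 F [ 0.9 -0.1 -0.1] | turn [-0.002  0.032  0.013] shift cm [-1.24  6.73 -0.31]
0.71 (array([744.3, 299.3]), array([78.8, 48.9]), 71.7) [388.7, 1.0, 504.3, 64.1]
0.69 (array([520.5, 540.7]), array([ 37.7, 120.9]), 27.7) [38.2, 162.3, 133.9, 225.1]
```

View pics/w7.png

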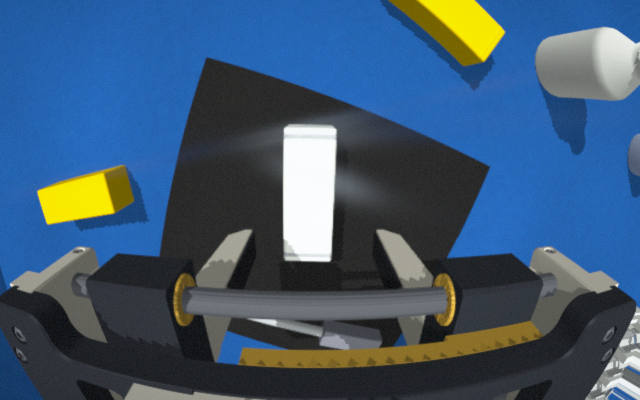

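The scraper sits between the fingers, with its top face at (284–335, 137–261). The rod handle is behind at (340, 333).

```bash
python3 - <<'E'
from h import *
im=imaging.get_image("wrist"); m=(im["color"].min(-1)>215); m[:,:270]=0;m[:,345:]=0;m[:110]=0;m[268:]=0
v,u=np.nonzero(m); P=np.array([fpx2w(im,a,b,38) for a,b in zip(u[::5],v[::5])]); r=rect(P); print(r,len(P),v.min(),v.max())
for uv in((310,133),(307,261)): print(fpx2w(im,*uv,38))
go([582.5,349,32],17+90)
E
```

```text
(array([584.8, 351.5]), array([98.1, 34.3]), 17.3) 1274 126 259
[627.2085773  364.37961062  38.        ]
[536.39652982 336.38835579  38.        ]
 t 23.3 tcp [571.3 342.2 100.6] yaw -71.3 open 69.9 F [-0.3  0.3 -1.2] | turn [-0.002  0.03   0.012] shift cm [-1.27  6.86 -0.32]
```

Emit:
step_arm([
  [7,-0.7,1,-0.2,0,0.028,0.01],
  [7,-0.5,1.5,-0.15,0,0,0],
  [7,0,1.5,0,0,0,0],
  [7,0,1.2,0,0,0,0],
  [7,0,0.6,0,0,0,0],
  [7,0,0,0,0,0,0],
  [7,0,0,0,0,0,0],
])

```text
clock: 23.88
tool_pos: [580.8, 348.4, 42.2]
tcp_rot: [0.106, -0.698, 0.7, -0.107]
ft_force: [0.4, -0.1, 0.5]
opening: 70.1
```

```bash
python3 - <<'E'
from h import *
go([583.5,350.5,31],17.2+90)
E
```

```text
t 23.9 tcp [580.8 348.4  42.2] yaw -72.6 open 70.1 F [ 0.4 -0.1  0.5] | turn [-0.002  0.003 -0.001] shift cm [-0.32  1.12 -0.12]
```

Emit:
step_arm([
  [7,-0.2,0.6,0,0,0,0],
  [7,0,0.4,0,0,0,0],
  [7,0,0,0,0,0,0],
  [2.5,0,0,0,0,0,0],
  [2.5,0,0,0,0,0,0],
  [2.5,0,0,0,0,0,0],
  [2.5,0,0,0,0,0,0],
  [2.5,0,0,0,0,0,0],
  [2.5,0,0,0,0,0,0],
])

```text
clock: 24.63
tool_pos: [584.0, 349.6, 33.9]
tcp_rot: [0.105, -0.699, 0.699, -0.108]
ft_force: [0.4, -0.3, -1.3]
opening: 35.8
```

```bash
python3 - <<'E'
from h import *
go([583.5,350.5,31],17.2+90)
p=st(27,24); print(p)
E
```

```text
t 24.6 tcp [584.  349.6  33.9] yaw -72.6 open 35.8 F [ 0.4 -0.3 -1.3] | turn [-0.001  0.003 -0.004] shift cm [ 0.02  0.29 -0.1 ]
[ 510.18866622 -130.4399045 ]
```

Scraper gripped at 36 mm. I lift it and measure the stoppers and chips.

Emit:
step_arm([
  [2.5,0,-1,0,0,0,0],
  [2.5,0,-2,0,0,0,0],
  [2.5,0,-3,0,0,0,0],
  [2.5,0,-3,0,0,0,0],
  [2.5,0,-3,0,0,0,0],
  [2.5,0,-2,0,0,0,0],
  [2.5,0,0,0,0,0,0],
])

```text
clock: 25.22
tool_pos: [581.9, 348.8, 181.4]
tcp_rot: [0.107, -0.698, 0.7, -0.107]
ft_force: [0.8, 0.3, -0.6]
opening: 36.1
```

```bash
cat >> h.py <<'E'
def debris(n="top"):
    im=imaging.get_image(n); C=cloud(im); w=im["color"].astype(int); ok=im["depth"]>0
    X,Y=np.moveaxis(np.apply_along_axis(inst,-1,C[...,:2]),-1,0); z=C[...,2]
    reg=ok&(abs(X)<82)&(Y>2)&(Y<256)
    chip=(w[...,0]-w[...,1]>30)&(w[...,2]-w[...,1]>40); blk=(w.max(-1)<70)&(z<90)
    for nm,m in(("slug",blk&reg),("chip",chip&reg)):
        k,l,s,c=cv2.connectedComponentsWithStats(m.astype(np.uint8))
        for i in range(1,k):
            if s[i,4]>=(5 if nm=="chip" else 12):
                q=l==i; print(n,nm,s[i,4],"x",X[q].min().round(),X[q].max().round(),"y",Y[q].min().round(),Y[q].max().round(),"z",np.median(z[q]).round())
E
python3 - <<'E'
from h import *
debris("top"); debris("side")
p=st(27,40); go([p[0],p[1],170],97.6)
E
```

```text
top slug 78 x 38.0 57.0 y 81.0 106.0 z 73.0
top slug 84 x -10.0 9.0 y 72.0 99.0 z 73.0
top chip 25 x 48.0 62.0 y 136.0 148.0 z 57.0
top chip 28 x 20.0 35.0 y 117.0 132.0 z 56.0
top chip 26 x -34.0 -22.0 y 133.0 146.0 z 56.0
top chip 34 x -63.0 -49.0 y 104.0 122.0 z 56.0
side slug 132 x 34.0 56.0 y 77.0 108.0 z 72.0
side slug 137 x -15.0 6.0 y 68.0 100.0 z 71.0
side chip 32 x 47.0 63.0 y 135.0 153.0 z 56.0
side chip 34 x 17.0 36.0 y 118.0 135.0 z 55.0
side chip 36 x -36.0 -21.0 y 131.0 154.0 z 56.0
side chip 49 x -67.0 -49.0 y 103.0 125.0 z 55.0
 t 25.3 tcp [580.6 348.1 177.1] yaw -72.6 open 35.7 F [ 0.1  0.  -1.6] | turn [-0.003  0.171  0.005] shift cm [13.31  0.71 44.91]
```

Emit:
step_arm([
  [2.5,0,0,1.5,0,0.085,0],
  [2.5,0,0,2,0,0.085,0],
  [2.5,1.1,0,3.5,0,0,0],
  [2.5,1.1,0,3.5,0,0,0],
  [2.5,1.1,0,3.5,0,0,0],
  [2.5,1.1,0,3.5,0,0,0],
  [2.5,1.1,0,3.5,0,0,0],
  [2.5,1.1,0,3.5,0,0,0],
  [2.5,1.1,0,3.5,0,0,0],
  [2.5,1.1,0,3.5,0,0,0],
  [2.5,1.1,0,3,0,0,0],
  [2.5,0,0,0,0,0,0],
])

```text
clock: 26.32
tool_pos: [515.4, -20.4, 157.1]
tcp_rot: [0.06, -0.703, 0.708, -0.032]
ft_force: [0.8, -0.1, -1.8]
opening: 35.6
```

```bash
python3 - <<'E'
from h import *
p=st(24,41); go([p[0],p[1],170],97.6)
E
```

```text
t 26.3 tcp [515.4 -20.4 157.1] yaw -82.5 open 35.6 F [ 0.8 -0.1 -1.8] | turn [-0.004 -0.002  0.04 ] shift cm [ 2.27 -1.29  9.14]
```

Emit:
step_arm([
  [2.5,0.4,0,1.5,0,0,0.03],
  [2.5,0.5,0,2,0,0,0],
  [2.5,0.5,0,2,0,0,0],
  [2.5,0.4,0,1.8,0,0,0],
  [2.5,0.2,0,0.8,0,0,0],
  [2.5,0,0,0,0,0,0],
  [2.5,0,0,0,0,0,0],
])

```text
clock: 26.9
tool_pos: [499.5, -105.6, 147.6]
tcp_rot: [-0.054, 0.706, -0.705, 0.036]
ft_force: [-0.0, -0.2, -2.2]
opening: 36.1
```

```bash
python3 - <<'E'
from h import *
p=st(24,41); go([p[0],p[1],84],97.6); print(inst(readout.observe()["tool_pos"]))
E
```

```text
t 26.9 tcp [ 499.5 -105.6  147.6] yaw -82.7 open 36.1 F [-0.  -0.2 -2.2] | turn [ 0.003 -0.006  0.024] shift cm [-0.44  6.36  0.9 ]
[19.64449283 50.0464038 ]
```

Emit:
step_arm([
  [2.5,-0.2,0.5,0.4,0,-0.005,0.02],
  [2.5,-0.2,1,0.4,0,0,0],
  [2.5,0,1,0,0,0,0],
  [2.5,0,1,0,0,0,0],
  [2.5,0,0,0,0,0,0],
  [2.5,0,0,0,0,0,0],
])

```text
clock: 27.4
tool_pos: [503.8, -108.6, 107.2]
tcp_rot: [-0.051, 0.707, -0.704, 0.044]
ft_force: [0.3, -0.0, -1.1]
opening: 35.5
```

```bash
python3 - <<'E'
from h import *
p=st(24,41); go([p[0],p[1],83],97.6); print(inst(readout.observe()["tool_pos"]))
E
```

```text
t 27.4 tcp [ 503.8 -108.6  107.2] yaw -82.3 open 35.5 F [ 0.3 -0.  -1.1] | turn [0.006 0.002 0.009] shift cm [-0.04  2.42  0.55]
[23.58004665 46.5198382 ]
```

Emit:
step_arm([
  [2.5,0,0,0.3,0.005,0,0.008],
  [2.5,0,0.6,0.1,0,0,0],
  [2.5,0,0.6,0,0,0,0],
  [2.5,0,0.5,0,0,0,0],
  [2.5,0,0,0,0,0,0],
  [2.5,0,0,0,0,0,0],
])

```text
clock: 27.9
tool_pos: [504.6, -112.5, 88.7]
tcp_rot: [-0.048, 0.706, -0.705, 0.048]
ft_force: [-0.1, 0.9, -1.8]
opening: 35.7
```

```bash
python3 - <<'E'
from h import *
p=st(24,160); go([p[0],p[1],83],97.6); print(inst(readout.observe()["tool_pos"]))
im=imaging.get_image("side"); save(im,"s8.png",(280,220,520,370),3.2)
E
```

```text
t 27.9 tcp [ 504.6 -112.5   88.7] yaw -82.2 open 35.7 F [-0.1  0.9 -1.8] | turn [ 0.     0.003 -0.   ] shift cm [-1.000e-02  5.700e-01 -1.175e+01]
[23.87291233 42.5441553 ]
```

View pics/s8.png

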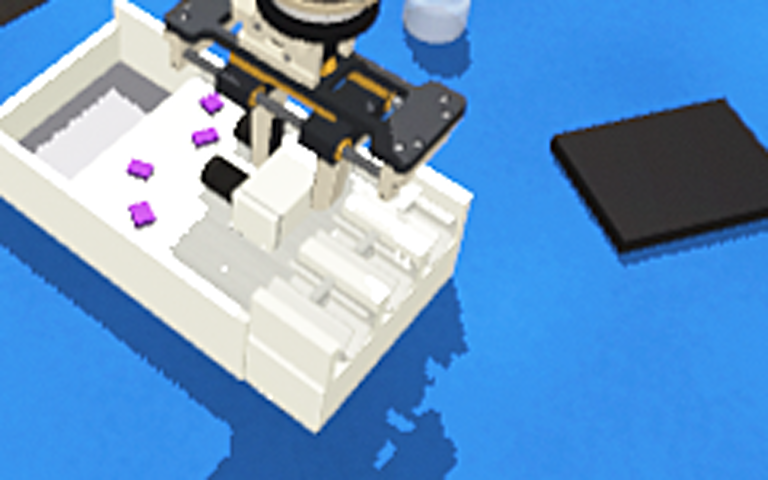

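The scraper sits behind both stoppers with the back finger clear of the bank. I touch it down.

Emit:
step_arm([
  [2.5,0,0.3,0,0,0.003,0],
  [2.5,0,0.15,0,0,0,0],
  [2.5,0,0,0,0,0,0],
  [2.5,0,0,0,0,0,0],
  [2.5,0,0,0,0,0,0],
])

```text
clock: 28.37
tool_pos: [504.9, -112.6, 84.3]
tcp_rot: [0.046, -0.705, 0.706, -0.047]
ft_force: [-0.0, -0.6, -1.8]
opening: 35.4
```

Emit:
step_arm([
  [2.5,0,0.12,0,0,0,0],
  [2.5,0,0,0,0,0,0],
  [2.5,0,0,-0.6,0,0,0],
  [2.5,0,0,-0.7,0,0,0],
  [2.5,0,0,-0.7,0,0,0],
  [2.5,0,0,-0.7,0,0,0],
  [2.5,0,0,-0.7,0,0,0],
  [2.5,0,0,-0.7,0,0,0],
  [2.5,0,0,-0.7,0,0,0],
  [2.5,0,0,-0.7,0,0,0],
  [2.5,0,0,0,0,0,0],
])

```text
clock: 29.28
tool_pos: [496.8, -51.5, 83.3]
tcp_rot: [0.046, -0.705, 0.706, -0.047]
ft_force: [0.3, 0.3, -2.4]
opening: 35.9
```

```bash
python3 - <<'E'
from h import *
p=st(24,160); go([p[0],p[1],82.5],97.6); print(inst(readout.observe()["tool_pos"]))
debris("side")
E
```

```text
t 29.3 tcp [496.8 -51.5  83.3] yaw -82.4 open 35.9 F [ 0.3  0.3 -2.4] | turn [-0.     0.    -0.001] shift cm [ 0.02  0.08 -5.59]
[ 24.15558327 104.05556276]
side slug 69 x -15.0 6.0 y 131.0 151.0 z 72.0
side chip 39 x -36.0 -20.0 y 131.0 156.0 z 56.0
side chip 49 x -67.0 -48.0 y 102.0 125.0 z 56.0
```

Emit:
step_arm([
  [2.5,0,0,-0.6,0,0,0],
  [2.5,0,0,-0.7,0,0,0],
  [2.5,0,0,-0.7,0,0,0],
  [2.5,0,0,-0.7,0,0,0],
  [2.5,0,0,-0.7,0,0,0],
  [2.5,0,0,-0.7,0,0,0],
  [2.5,0,0,-0.7,0,0,0],
  [2.5,0,0,-0.7,0,0,0],
  [2.5,0,0,-0.3,0,0,0],
  [2.5,0,0,0,0,0,0],
  [2.5,0,0,0,0,0,0],
])

```text
clock: 30.25
tool_pos: [488.5, 11.9, 83.4]
tcp_rot: [0.046, -0.705, 0.706, -0.048]
ft_force: [-0.0, 0.1, -2.1]
opening: 35.5
```

```bash
python3 - <<'E'
from h import *
p=st(-24,48); go([p[0],p[1],130],97.6); print(inst(readout.observe()["tool_pos"]))
debris("side"); debris("top")
E
```

```text
t 30.2 tcp [488.5  11.9  83.4] yaw -82.4 open 35.5 F [-0.   0.1 -2.1] | turn [-0.001  0.    -0.002] shift cm [ 4.83 -4.66 11.99]
[ 24.31304824 167.94779106]
side slug 24 x 18.0 39.0 y 226.0 239.0 z 28.0
side slug 121 x -20.0 2.0 y 215.0 246.0 z 25.0
side chip 50 x -66.0 -48.0 y 103.0 125.0 z 56.0
top slug 70 x -18.0 -1.0 y 217.0 245.0 z 27.0
```

Both stoppers are in the trough. I lift, go back, and take the second strip.

Emit:
step_arm([
  [2.5,0,-1.5,0,0,0,0],
  [2.5,0,-2,0,0,0,0],
  [2.5,0,-0.8,0,0,0,0],
  [2.5,1,0,2,0,0,0],
  [2.5,1.2,0,2.5,0,0,0],
  [2.5,1.2,0,2.5,0,0,0],
  [2.5,1,0,2,0,0,0],
  [2.5,0.2,0,1,0,0,0],
  [2.5,0,0,0,0,0,0],
  [2.5,0,0,0,0,0,0],
])

```text
clock: 31.18
tool_pos: [455.3, -99.3, 127.5]
tcp_rot: [0.045, -0.705, 0.706, -0.047]
ft_force: [0.2, -0.1, -0.8]
opening: 36.1
```

```bash
python3 - <<'E'
from h import *
p=st(-24,50); go([p[0],p[1],84],97.6); print(inst(readout.observe()["tool_pos"]))
debris("side"); debris("top")
E
```

```text
t 31.2 tcp [455.3 -99.3 127.5] yaw -82.5 open 36.1 F [ 0.2 -0.1 -0.8] | turn [-0.002 -0.002 -0.004] shift cm [0.07 4.35 1.21]
[-23.32193125  62.13905408]
side slug 107 x 16.0 43.0 y 205.0 237.0 z 25.0
side slug 123 x -20.0 4.0 y 214.0 247.0 z 25.0
side chip 12 x 55.0 69.0 y 196.0 206.0 z 10.0
side chip 7 x 23.0 35.0 y 197.0 205.0 z 3.0
side chip 50 x -68.0 -47.0 y 104.0 125.0 z 55.0
top slug 92 x 18.0 49.0 y 208.0 240.0 z 27.0
top slug 92 x -18.0 4.0 y 217.0 245.0 z 27.0
top chip 19 x 56.0 68.0 y 188.0 200.0 z 10.0
top chip 30 x 16.0 35.0 y 184.0 195.0 z 9.0
top chip 28 x -42.0 -26.0 y 175.0 186.0 z 9.0
top chip 22 x -63.0 -55.0 y 104.0 145.0 z 56.0
```

Emit:
step_arm([
  [2.5,0,1,0.5,0,0,0],
  [2.5,0,1.2,0.4,0,0,0],
  [2.5,0,1,0,0,0,0],
  [2.5,0,0.6,0,0,0,0],
  [2.5,0,0,0,0,0,0],
  [2.5,0,0,0,0,0,0],
])

```text
clock: 31.78
tool_pos: [458.3, -104.7, 85.4]
tcp_rot: [0.047, -0.705, 0.706, -0.05]
ft_force: [-0.1, 0.3, -1.3]
opening: 35.8
```

```bash
python3 - <<'E'
from h import *
p=st(-24,166); go([p[0],p[1],82.8],97.6); print(inst(readout.observe()["tool_pos"]))
E
```

```text
t 31.8 tcp [ 458.3 -104.7   85.4] yaw -82.1 open 35.8 F [-0.1  0.3 -1.3] | turn [-0.001  0.005 -0.004] shift cm [  0.3    0.26 -10.96]
[-21.00011905  56.38615069]
```

Emit:
step_arm([
  [2.5,0.2,0.2,0,0,0.005,-0.004],
  [2.5,0,0,0,0,0,0],
  [2.5,0,0,-0.8,0,0,0],
  [2.5,0,0,-0.8,0,0,0],
  [2.5,0,0,-0.8,0,0,0],
  [2.5,0,0,-0.8,0,0,0],
  [2.5,0,0,-0.8,0,0,0],
  [2.5,0,0,-0.8,0,0,0],
  [2.5,0,0,0,0,0,0],
])

```text
clock: 32.53
tool_pos: [449.7, -51.5, 84.6]
tcp_rot: [0.047, -0.705, 0.706, -0.048]
ft_force: [0.3, 0.1, -0.6]
opening: 35.6
```

Emit:
step_arm([
  [2.5,0,0,-0.7,0,0,0],
  [2.5,0,0,-0.7,0,0,0],
  [2.5,0,0,-0.7,0,0,0],
  [2.5,0,0,-0.7,0,0,0],
  [2.5,0,0,-0.7,0,0,0],
  [2.5,0,0,-0.7,0,0,0],
  [2.5,0,0,-0.7,0,0,0],
  [2.5,0,0,-0.6,0,0,0],
  [2.5,0,0,0,0,0,0],
  [2.5,0,0,0,0,0,0],
])

```text
clock: 33.37
tool_pos: [441.6, 9.6, 84.6]
tcp_rot: [0.047, -0.705, 0.706, -0.048]
ft_force: [-0.2, -0.1, -2.7]
opening: 35.5
```

```bash
python3 - <<'E'
from h import *
p=st(-24,100); go([p[0],p[1],160],97.6); print(inst(readout.observe()["tool_pos"]))
debris("side"); debris("top")
E
```

```text
t 33.4 tcp [441.6   9.6  84.6] yaw -82.3 open 35.5 F [-0.2 -0.1 -2.7] | turn [-0.002  0.002 -0.002] shift cm [ 0.15 -7.54  7.19]
[-22.50636889 171.91811203]
side slug 37 x -19.0 -2.0 y 232.0 247.0 z 26.0
top slug 73 x 24.0 49.0 y 209.0 240.0 z 27.0
top chip 21 x 57.0 68.0 y 188.0 200.0 z 10.0
```

Emit:
step_arm([
  [2.5,0,-1.5,0,0,0,0],
  [2.5,0,-2.5,0,0,0,0],
  [2.5,0,-2.5,0,0,0,0],
  [2.5,0,-2.5,0,0,0,0],
  [2.5,0,-0.5,0,0,0,0],
  [2.5,0,0,0,0,0,0],
  [2.5,0,0,0,0,0,0],
])

```text
clock: 34.05
tool_pos: [440.7, 7.6, 182.0]
tcp_rot: [0.047, -0.705, 0.706, -0.046]
ft_force: [-0.4, 0.1, -1.9]
opening: 35.9
```

```bash
python3 - <<'E'
from h import *
go([584,350,175],107)
debris("side"); debris("top")
im=imaging.get_image("side"); save(im,"s9.png",(200,120,520,370),2.4)
E
```

```text
t 34.0 tcp [440.7   7.6 182. ] yaw -82.5 open 35.9 F [-0.4  0.1 -1.9] | turn [-0.002 -0.166  0.001] shift cm [-23.71   0.7  -28.55]
side slug 99 x 15.0 45.0 y 206.0 233.0 z 26.0
side slug 124 x -20.0 3.0 y 214.0 247.0 z 25.0
side chip 11 x 55.0 70.0 y 196.0 209.0 z 10.0
side chip 7 x 21.0 36.0 y 197.0 203.0 z 4.0
top slug 21 x 37.0 49.0 y 213.0 229.0 z 26.0
top slug 18 x -17.0 4.0 y 241.0 245.0 z 27.0
top chip 19 x 57.0 69.0 y 188.0 200.0 z 10.0
top chip 6 x 7.0 35.0 y 188.0 222.0 z 12.0
top chip 22 x -68.0 -55.0 y 192.0 202.0 z 9.0
```

View pics/s9.png

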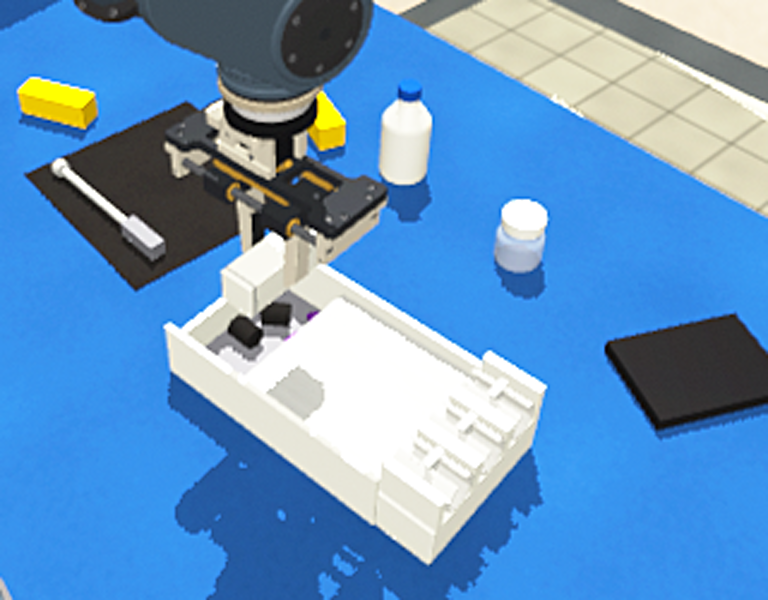

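The plate is clear, with the stoppers and chips in the trough. The rod is still on the mat. I carry the scraper back.

Emit:
step_arm([
  [2.5,-1.5,0,-1.8,0,-0.085,0],
  [2.5,-2.1,0,-2.5,0,-0.08,0],
  [2.5,-2.1,0,-2.5,0,0,0],
  [2.5,-2.1,0,-2.5,0,0,0],
  [2.5,-2.1,0,-2.5,0,0,0],
  [2.5,-2.1,0,-2.5,0,0,0],
  [2.5,-2.1,0,-2.5,0,0,0],
  [2.5,-2.1,0,-2.5,0,0,0],
  [2.5,-2.1,0,-2.5,0,0,0],
  [2.5,-2,0,-2.5,0,0,0],
  [2.5,-1.5,0,-1.5,0,0,0],
  [2.5,0,0,0,0,0,0],
])

```text
clock: 35.2
tool_pos: [577.3, 329.6, 160.4]
tcp_rot: [0.116, -0.698, 0.7, -0.097]
ft_force: [0.1, 0.1, -1.7]
opening: 36.1
```

```bash
python3 - <<'E'
from h import *
go([584,350,60],107); tools()
E
```

```text
t 35.2 tcp [577.3 329.6 160.4] yaw -72.7 open 36.1 F [ 0.1  0.1 -1.7] | turn [-0.     0.004  0.027] shift cm [-1.24 10.04 -1.75]
scr side (array([0., 0.]), array([0., 0.]), 0.0) 0
rod side (array([447.2, 337. ]), array([ 22. , 213.7]), 3.3) 305 z [11.3 17.8 23.8]
```

Emit:
step_arm([
  [2.5,-0.6,1,-0.9,0,0,0.02],
  [2.5,-0.5,2,-0.7,0,0,0],
  [2.5,0,2,0,0,0,0],
  [2.5,0,2,0,0,0,0],
  [2.5,0,1.5,0,0,0,0],
  [2.5,0,0.5,0,0,0,0],
  [2.5,0,0,0,0,0,0],
  [2.5,0,0,0,0,0,0],
])

```text
clock: 35.92
tool_pos: [577.5, 339.5, 59.7]
tcp_rot: [0.112, -0.697, 0.701, -0.098]
ft_force: [1.2, 0.4, -1.0]
opening: 35.8
```

```bash
python3 - <<'E'
from h import *
go([584,350,35],107)
E
```

```text
t 35.9 tcp [577.5 339.5  59.7] yaw -72.9 open 35.8 F [ 1.2  0.4 -1. ] | turn [-0.004  0.001  0.019] shift cm [-0.93  2.47 -0.82]
```

Emit:
step_arm([
  [2.5,0,0.6,0,0,0,0.018],
  [2.5,0,0.6,0,0,0,0],
  [2.5,0,0.5,0,0,0,0],
  [2.5,0,0.2,0,0,0,0],
  [2.5,0,0,0,0,0,0],
  [2.5,0,0,0,0,0,0],
])

```text
clock: 36.42
tool_pos: [579.2, 338.8, 43.7]
tcp_rot: [0.103, -0.698, 0.7, -0.106]
ft_force: [0.1, 0.9, -1.4]
opening: 35.9
```

```bash
python3 - <<'E'
from h import *
go([584,350,35],107)
E
```

```text
t 36.4 tcp [579.2 338.8  43.7] yaw -73.0 open 35.9 F [ 0.1  0.9 -1.4] | turn [-0.003  0.    -0.003] shift cm [-0.79  0.87 -0.93]
```

Emit:
step_arm([
  [2.5,0,0.5,0,0,0,0],
  [2.5,0,0.25,0,0,0,0],
  [2.5,0,0,0,0,0,0],
  [2.5,0,0,0,0,0,0],
])

```text
clock: 36.75
tool_pos: [579.7, 339.1, 36.2]
tcp_rot: [0.103, -0.699, 0.7, -0.106]
ft_force: [1.1, 0.5, -0.7]
opening: 36.1
```

Emit:
step_arm([
  [2.5,0,0.2,0,0,0,0],
  [2.5,0,0,0,0,0,0],
  [6.5,0,0,0,0,0,0],
  [6.5,0,0,0,0,0,0],
  [6.5,0,0,0,0,0,0],
  [6.5,0,0,0,0,0,0],
  [6.5,0,-1,0,0,0,0],
  [7,0,-3,0,0,0,0],
  [7,0,-3,0,0,0,0],
  [7,0,-3,0,0,0,0],
  [7,0,-3,0,0,0,0],
  [7,0,0,0,0,0,0],
])

```text
clock: 37.75
tool_pos: [578.8, 339.2, 172.5]
tcp_rot: [0.103, -0.698, 0.7, -0.106]
ft_force: [1.1, 0.1, 0.9]
opening: 70.0
```

Emit:
step_arm([
  [7,3,-2,0,0,0,0],
  [7,3,-2,0,0,0,0],
  [7,3,-2,0,0,0,0],
  [7,3,-1,0,0,0,0],
  [7,3,0,0,0,0,0],
  [7,2,0,0,0,0,0],
  [7,0,0,0,0,0,0],
  [7,0,0,0,0,0,0],
])

```text
clock: 38.42
tool_pos: [409.1, 286.9, 248.9]
tcp_rot: [-0.101, 0.699, -0.699, 0.108]
ft_force: [0.5, -0.2, 0.5]
opening: 70.0
```

```bash
python3 - <<'E'
from h import *
go([584,350,35],107); tools(); debris("side"); debris("top")
im=imaging.get_image("top"); save(im,"t10.png",(180,110,500,310),2.4)
E
```

```text
t 38.4 tcp [409.1 286.9 248.9] yaw -73.0 open 70.0 F [ 0.5 -0.2  0.5] | turn [-0.001 -0.    -0.01 ] shift cm [-18.57  21.39  -0.92]
scr side (array([577.3, 337.1]), array([102. ,  38.8]), 17.2) 302
rod side (array([447.6, 336.5]), array([ 22.5, 210.5]), 2.4) 302 z [10.4 17.9 23.6]
side slug 106 x 15.0 45.0 y 205.0 238.0 z 26.0
side slug 123 x -20.0 3.0 y 215.0 247.0 z 25.0
side chip 11 x 56.0 69.0 y 197.0 207.0 z 9.0
side chip 7 x 22.0 34.0 y 197.0 204.0 z 4.0
top slug 91 x 18.0 49.0 y 208.0 240.0 z 27.0
top slug 92 x -18.0 4.0 y 217.0 245.0 z 26.0
top chip 19 x 56.0 68.0 y 188.0 200.0 z 9.0
top chip 29 x 16.0 35.0 y 185.0 196.0 z 10.0
top chip 28 x -42.0 -26.0 y 176.0 186.0 z 10.0
top chip 37 x -68.0 -53.0 y 185.0 202.0 z 9.0
```

View pics/t10.png

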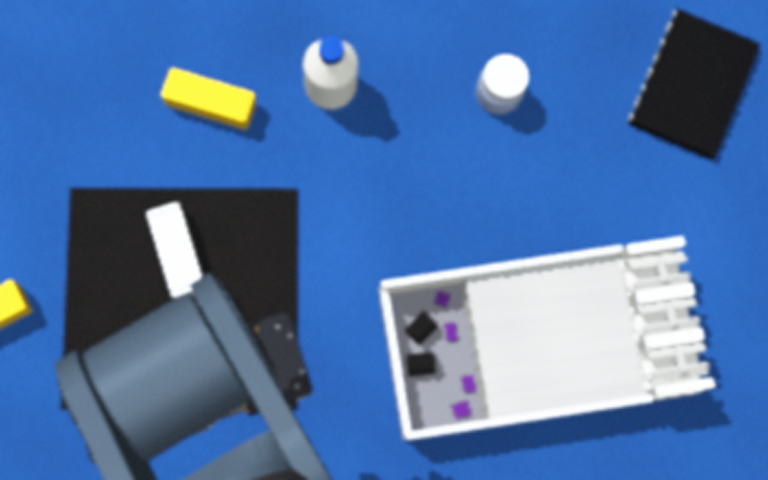

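The top view shows two stoppers and four chips in the trough, with the plate bare. The scraper is flat on the mat, the rod was measured there too (z about 18, inside the outline), and the bystanders haven't moved. I hand in.

```bash
python3 -c "
from h import *
print(job.close_job())"
```

```text
the job is handed in; nothing more can be done
None
```

I pushed the two stoppers out of the middle and x = +48 sleeves with the rod; the x = -48 sleeve was empty. I then swept both stoppers and the four purple chips into the trough in two overlapping scraper passes. The rod and scraper were put back on the mat and the job was handed in at about 38 s on the robot's clock.

My last checks:
- **Trough:** the top camera measured both stoppers at station y 208 to 245 mm and all four chips at y 176 to 202 mm. All were under 30 mm high, and the plate was bare.
- **Side view:** it confirmed both stoppers but only two of the chips in the last look; the other two don't show from there.
- **Tools:** the scraper was centred at about (577, 337) mm and the rod at about (448, 337) mm in world x and y. Both lay flat, separate and inside the mat's outline. The arm blocked the top camera's view of the rod, so its final position comes from the side camera only.
- **Bystanders:** the jar, notebook and bottle looked unmoved in the pictures; I didn't measure them again.
- **Gripper:** it was open and clear above the mat.

No check failed. The only disagreements were a few millimetres between the two cameras.

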